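Stamp a maker's mark square to the edge of a beech cutting board

ROBOT

A 7-joint arm with a two-finger parallel gripper is mounted at the origin on the work surface. World frame = base frame: x ahead of the robot, y to its left, z up, the work surface at z = 0. Lengths are in m, angles in rad, forces in N, time in s.
With the tool pointing down it reaches from about 0.4 to 0.875 m from the base axis. Payload 4.4 kg.
Tool frame: the origin (TCP) lies midway between the tips of the shut fingers; the grasp point (between the pads) lies 19 mm behind it; z points along the fingers, y is the line along which they close (so a half turn about z gives the same grasp; the last joint's range is limited). The gripper opens to 85 mm and grips with 20 to 120 N. Pads are 22 mm wide; open, the fingers measure 114 mm over their backs; the gripper's body (76 mm by 85 mm) begins 54 mm behind the grasp point. The pads swing forward as they close: fully open they stand 13 mm farther back than shut.
Start: joints at [1.146, 0.628, 0.038, 1.517, -0.027, 0.996, -0.02], TCP at [0.228, -0.609, 0.21] pointing down, gripper open.
Joint ranges: [-3.06, 3.06], [-0.37, 2.12], [-1.25, 1.32], [0.18, 2.47], [-1.1, 4.24], [0.23, 1.98], [-2.94, 2.94]. Speed limits (rad/s): [2.57, 2.57, 3.14, 3.14, 3.14, 3.14, 3.14].

INTERFACE

Orientations are given as a 3x3 rotation matrix whose columns are the frame's x, y, z axes.
In Python, from cell import get_state, get_image, get_calibration, close_job gives the robot as it stands.
- The arm moves only by the tool arm_command, never from a script. Its argument "increments" is text: rows parted by semicolons, each of 7 numbers parted by spaces: the turn, a rotation vector about the tool's x, y, z in rad, then the shift along the tool's x, y, z in m, then the closure in counts, from 0 (fully open) to 255 (shut). A call has 1 to 12 rows; each row shifts and turns the commanded pose from where the row before left it, along the tool's axes as they then stand; what a row does not reach is not made up. A row lasts 1/12 s, in which the tool goes at most 41.7 mm and 7.16 degrees, less where a joint would pass 70% of its speed; a pose out of reach is approached as far as the arm can. A call is refused whole if a number of a shift passes 0.0417 or a number of a turn 0.125, either way. A call with a gripper value outside its range is refused whole. The fingers move at their own pace and stop on an object; "newtons" is the grip in N (left out, the last holds). Time passes only in rows, so rows that do not move let the fingers close. It gives the time, the measured TCP pose, the force, the opening and the grip force at its end, in the units of the state.
- get_state(): the state, without advancing time (a new reading comes with each control period).
- get_image(name): name is "scene" or "side" or "wrist"; returns the picture (384x512x3 uint8, red, green, blue); there is no depth.
- get_calibration(name): a dict with "vfov" (degrees; the focal length in pixels is half the picture's height over the tangent of half this angle, whatever the lens; pixels are square), "cx", "cy" (the principal point, pixels), "R" (3x3) and "t" (3): a world point X has camera coordinates R X + t; the wrist camera has in their place "T_tool_cam" (4x4, takes a point from camera to tool coordinates, whose origin is the TCP and whose axes are the flange's). Camera axes: x right, y down, z forward; pixel columns grow to the right and rows downward; lengths in m; the calibration is good to about 2 mm. A picture is of the moment at which its call begins: read the wrist's pose just before it. get_calibration takes no time and is no camera call.
- close_job(): hands the job in; it is judged then, once.
The state is a dict: "t": time; "joint_pos": joint angles; "dq": joint speeds; "joint_efforts": joint torques, N m; "tool_pos": TCP position; "ee_rot": TCP orientation; "contact_force": force on the tool from outside, world axes, zero at the start; "ft_torque": the same for the moment, N m; "opening": opening from 0.0 (shut) to 1.0 (fully open); "grasp_force": force on a finger pad.
Only numpy, scipy, OpenCV 4.12 (cv2) and the standard library are available. Lean on these libraries where they do the work, as an engineer would, in place of code of your own. Each camera call takes 0.05 s, during which the arm holds its last target. There are 200 camera calls.

TASK

Put the maker's mark on the beech cutting board, about half-way along the long edge nearest the robot and square to it: first lay the square with its stop flush against that edge and its blade flat across the board, and let go of it. Then stand the self-inking stamp on the board inside the angle of the square, one long side of its foot right up against the blade, press its handle all the way down and keep it down: the program finishes while still holding the stamp pressed. Do not press the stamp's handle anywhere else, do not let the pressed stamp or the square slip, and leave everything else where it is.

Things in the scene. Friction and masses are not known exactly. Their poses are not given: they have to be found in the camera images.
- board: Beech cutting board lying flat on rubber feet; it does not move. 200 mm (x) by 320 mm (y) by 20 mm thick, square-cut edges, with a slotted hand hole near its +y end. Origin: centre of its underside; z up. The long edge nearest the robot is the face x = -100 mm; the top is z = +20 mm.
- square: Loose L-shaped bare metal square, 260 g. Origin: inner corner of the angle, on the blade's underside; x along the blade, y along the stop, z up. Thin steel blade: x 0 to 160, y -40 to 0, z 0 to 3 mm. Thick aluminium stop: x -20 to 0, y -40 to 65, z -11.5 to 14.5 mm; its face x = 0 goes against a board's edge, below the blade. Inside the angle is y > 0. Starts right way up.
- square_grip (a point): Centre of the square's stop, half-way up (x -10, y 12.5, z 1.5 mm in the square's frame), same axes. Grip it here across its 20 mm width (x); only the top 14.5 mm of the 26 mm high stop stand above the surface that the blade lies on.
- stamp: Loose self-inking hand stamp, 130 g, black and grey plastic, standing upright, 94.5 mm high. Its foot is a rectangular frame 46 mm (x) by 70 mm (y), 14 mm high; the handle cap above it slides straight down. Origin: centre of the foot's underside; y along the long side, z up.
- stamp_cap (a point): Centre of the stamp's handle cap, 72 mm above the stamp's underside when the handle is up; moves down with it. Same axes as the stamp. The cap is 40 mm (x) by 69 mm (y), its sides 36 mm high; its flat top pad is 22.5 mm above this point. Gripped across its 40 mm, the stamp hangs from its cap.
- stamp_handle (a joint): How far the stamp's handle is pressed, in m: 0 is up, 0.018 is all the way down on its end stop. A spring pushes it back up with 6 N at the top and 14 N at the bottom; it does not latch.
- crumbboard: Small breakfast board, 190 mm (x) by 140 mm (y) by 14 mm thick, left or right of the cutting board; it does not move. Origin: centre of its underside. At the start the square's blade lies on it, with the stop hanging beside its edge on the robot's side (x = -95 mm).
- mug: Bystander: red enamel mug, 82 mm wide, 82 mm high, near the robot on the left, its handle towards the robot.
- ramekin: Bystander: glass ramekin, 86 mm wide, 48 mm high, near the robot.
- oil: Bystander: amber bottle of board oil, 56 mm wide, 150 mm high, beyond the board on the left.
- sander: Bystander: cork sanding block, 45 by 70 by 30 mm, lying on a far corner of the cutting board.
- tongs: Bystander: stainless spring tongs, 260 mm long, 24 mm high, lying between the robot and the board; origin at the hinge end.
There are look-alikes about, which are no part of the job. Of the things shaped like the stamp, the black one is meant.

How it is judged:
On the way, in this order (a step that is already met when the one before it is completed fails the run):
1. the square lies let go, its stop flush against the board's near edge and its blade flat on the board (x of square in the frame of board between -0.1025 and -0.0975 m and z of square in the frame of board between 0.0185 and 0.022 m and angle between the y axis of square and the y axis of board, either way round below 0.03 rad and angle between square's own z axis and vertical below 0.03 rad and contact force between the fingers and square below 0.3 N), for 0.2 s.
2. the stamp stands on the board inside the angle, its long side against the blade (x of square in the frame of board between -0.1025 and -0.0975 m and z of square in the frame of board between 0.0185 and 0.022 m and angle between the y axis of square and the y axis of board, either way round below 0.03 rad and angle between square's own z axis and vertical below 0.03 rad and y of stamp in the frame of square between 0.021 and 0.0265 m and x of stamp in the frame of square between 0.03 and 0.13 m and z of stamp in the frame of board between 0.0185 and 0.022 m and y of stamp in the frame of board between -0.06 and 0.06 m and angle between the y axis of stamp and the x axis of square, either way round below 0.05 rad and angle between stamp's own z axis and vertical below 0.04 rad), for 0.1 s.
At the end, for the whole second after the job is handed in: Square let go: stop within 2.5 mm and 0.03 rad of flush, blade flat on the board. Stamp upright on the board inside the angle, long side within 3.5 mm and 0.05 rad of the blade, within 60 mm of mid-edge; handle held down at least 15.5 of 18 mm, over 8 N on the board (all of step 2 and contact force between the fingers and square below 0.3 N and value of joint stamp_handle above 0.0155 m and contact force between stamp and board above 8 N); the arm keeps its last pose, push and grip.
It fails at once if the stamp's handle is pressed more than 6 mm anywhere but in its place against the blade (value of joint stamp_handle above 0.006 m and not (y of stamp in the frame of square between 0.018 and 0.03 m and x of stamp in the frame of square between 0.025 and 0.135 m and z of stamp in the frame of board between 0.017 and 0.024 m and x of square in the frame of board between -0.105 and -0.095 m and angle between the y axis of stamp and the x axis of square, either way round below 0.09 rad)).
It fails at once if a bystander is pushed more than 30 mm (distance of any of mug, ramekin, oil, sander, tongs from where it was at the start of the episode above 0.03 m).
It also fails if it takes over 61 s, if anything falls off the work surface, if the arm or the gripper's body presses on something with over 40 N, if the wrist force passes 120 N, or if a joint passes its speed limit or range.

## Working session

There is one attempt and no reset: what is moved stays moved. The work goes in short steps, Python scripts to look and compute and a tool call to move; the robot and the scene stay as the last step left them, time stands still between calls to the robot, and variables do not carry over. Pictures are saved under pics/ and viewed, at most 10 in all, crops included, and the job is handed in when it is done.

Besides the shell and the picture viewer there is one more tool, called after "Call:" as name(argument=value, ...) on one line, values as JSON. arm_command: Moves the arm, as the interface text tells. Its arguments: {"type":"object","properties":{"increments":{"type":"string"},"newtons":{"type":"number"}},"required":["increments"]}

```bash
mkdir -p pics; ls; cat > h.py <<'E'
import numpy as np,cv2
from cell import *
def K(n):
    c=get_calibration(n); f=192/np.tan(np.radians(c["vfov"])/2); return c,f
def cam(n,s=None):
    c,f=K(n)
    if n=="wrist":
        s=s or get_state(); T=np.eye(4);T[:3,:3]=np.array(s["ee_rot"]).reshape(3,3);T[:3,3]=s["tool_pos"]
        M=np.linalg.inv(T@np.array(c["T_tool_cam"])); return f,c["cx"],c["cy"],M[:3,:3],M[:3,3]
    return f,c["cx"],c["cy"],np.array(c["R"]),np.array(c["t"])
def ray(n,u,v,z,s=None):
    f,cx,cy,R,t=cam(n,s); d=R.T@np.array([(u-cx)/f,(v-cy)/f,1]); o=-R.T@t
    return o+d*(z-o[2])/d[2]
def proj(n,X,s=None):
    f,cx,cy,R,t=cam(n,s); p=R@np.array(X)+t; return np.array([cx+f*p[0]/p[2],cy+f*p[1]/p[2]])
def snap(n,fn,crop=None,k=1):
    im=get_image(n)[:,:,::-1]; cv2.imwrite("pics/raw_"+fn,im)
    if crop: x0,y0,x1,y1=crop; im=im[y0:y1,x0:x1]
    im=cv2.resize(im,None,fx=k,fy=k,interpolation=cv2.INTER_CUBIC); cv2.imwrite("pics/"+fn,im)
E
python3 - <<'E'
from h import *
s=get_state();print(s)
snap("scene","a.png",None,1.5);snap("side","b.png",None,1.5)
for n in("scene","side","wrist"):print(n,get_calibration(n))
E
```

```text
pics
{'t': 0.0, 'joint_pos': array([ 1.14622237,  0.62932036,  0.03844647,  1.51838288, -0.02701498,
        0.99625464, -0.02001643]), 'dq': array([ 0.0003465 ,  0.00157875, -0.00055865, -0.00021927, -0.0007005 ,
       -0.00086057, -0.00121731]), 'joint_efforts': array([ 2.68893217e-05, -5.63404763e+01,  1.22627869e+00, -1.93443686e+01,
        1.09688222e-02,  1.05212827e-02, -2.27467905e-05]), 'tool_pos': array([ 0.22803057, -0.60798866,  0.20880112]), 'ee_rot': array([[ 9.36338052e-01,  3.51099155e-01, -6.60934614e-04],
       [ 3.51099777e-01, -9.36336463e-01,  1.72494247e-03],
       [-1.32313369e-05, -1.84718326e-03, -9.99998294e-01]]), 'contact_force': array([-0.06033323,  1.09383185, -0.70539373]), 'ft_torque': array([0.04075538, 0.02309697, 0.0050282 ]), 'grasp_force': 0.0, 'opening': 1.0031080360331626}
scene {'vfov': 57.29222943342797, 'cx': 251.59483794312413, 'cy': 189.12372321042858, 'R': array([[ 3.50287437e-01,  9.36641839e-01,  8.81855728e-04],
       [ 7.65784423e-01, -2.85847412e-01, -5.76077664e-01],
       [-5.39326366e-01,  2.02468080e-01, -8.17394487e-01]]), 't': array([-0.23716577, -0.35096441,  1.47125486])}
side {'vfov': 47.27360739930041, 'cx': 253.79041940864332, 'cy': 185.332388342219, 'R': array([[-0.97875865, -0.20374204, -0.02281838],
       [-0.10941919,  0.61325175, -0.78227216],
       [ 0.17337514, -0.76315887, -0.62251875]]), 't': array([0.52119573, 0.09059209, 1.28482903])}
wrist {'vfov': 71.40339997038159, 'cx': 252.56334680259212, 'cy': 195.46967115841298, 'T_tool_cam': array([[-1.83308272e-04, -9.49035776e-01, -3.15168309e-01,
         8.03431573e-02],
       [ 9.99999971e-01, -1.24639957e-04, -2.06304018e-04,
         2.17236963e-04],
       [ 1.56507330e-04, -3.15168337e-01,  9.49035771e-01,
        -1.64450533e-01],
       [ 0.00000000e+00,  0.00000000e+00,  0.00000000e+00,
         1.00000000e+00]])}
```

View pics/a.png

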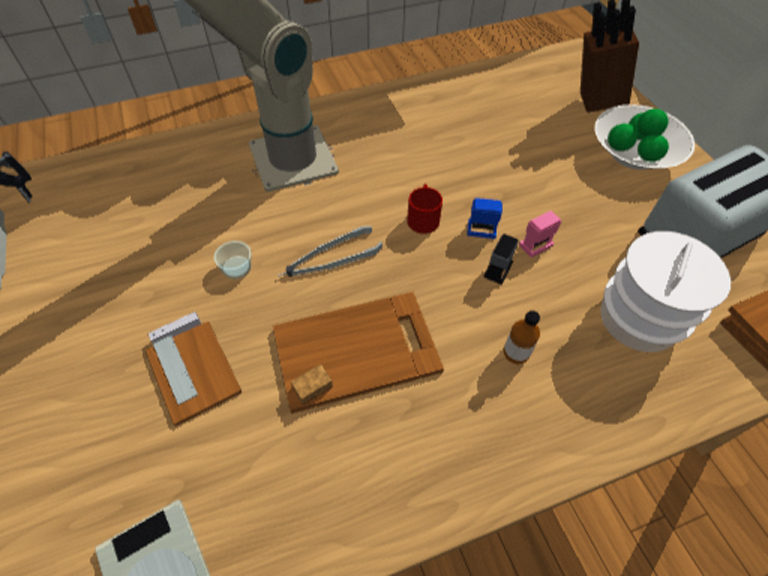

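View pics/b.png

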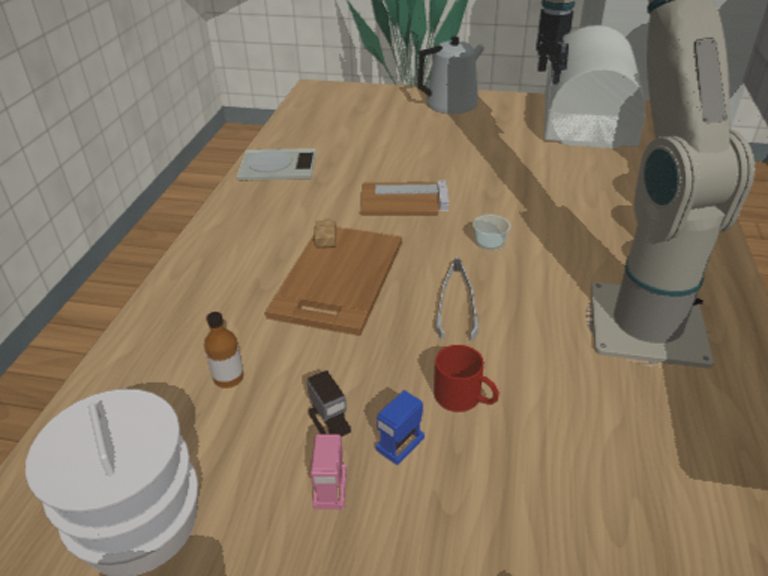

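The scene picture shows the square's stop around (175,327), the cutting board's corners at (274,325), (415,294), (442,372) and (292,411), and the black stamp near (502,258). All of these are at 1.5x scale. The side view agrees: the black stamp is next to the pink and blue ones.

```bash
python3 - <<'E'
from h import *
np.set_printoptions(precision=4,suppress=True)
for nm,pts,z in [("board",[(274,325),(415,294),(442,372),(292,411)],.025),("stop top",[(149,332),(197,315),(201,323),(152,342)],.032),("blade end",[(174,404),(196,398)],.02),("stamp top",[(498,240),(516,238),(505,263),(490,263)],.0945),("stamp foot",[(486,276),(502,282)],.0),("tongs",[(290,270),(370,230),(381,245)],.02),("ram",[(233,250)],.048),("mug",[(425,195)],.082),("blue",[(486,202)],.0945)]:
    for p in pts: print(nm,p,ray("scene",p[0]/1.5,p[1]/1.5,z))
for nm,pts,z in [("board",[(398,235),(361,331),(267,317),(322,228)],.025),("stop top",[(438,181),(447,181),(448,209),(441,210)],.032),("stamp top",[(308,378),(330,373),(345,398),(325,405)],.0945),("foot",[(325,438),(349,430)],0)]:
    for p in pts: print("side",nm,p,ray("side",p[0]/1.5,p[1]/1.5,z))
E
```

```text
board (274, 325) [ 0.5256 -0.1802  0.025 ]
board (415, 294) [0.5574 0.1344 0.025 ]
board (442, 372) [0.7523 0.1115 0.025 ]
board (292, 411) [ 0.726  -0.1947  0.025 ]
stop top (149, 332) [ 0.4545 -0.4314  0.032 ]
stop top (197, 315) [ 0.4476 -0.3295  0.032 ]
stop top (201, 323) [ 0.4707 -0.3249  0.032 ]
stop top (152, 342) [ 0.4812 -0.4283  0.032 ]
blade end (174, 404) [ 0.6291 -0.4076  0.02  ]
blade end (196, 398) [ 0.6316 -0.3652  0.02  ]
stamp top (498, 240) [0.5299 0.3426 0.0945]
stamp top (516, 238) [0.5388 0.3831 0.0945]
stamp top (505, 263) [0.5927 0.3261 0.0945]
stamp top (490, 263) [0.5814 0.2957 0.0945]
stamp foot (486, 276) [0.5536 0.3183 0.    ]
stamp foot (502, 282) [0.582  0.3452 0.    ]
tongs (290, 270) [ 0.3911 -0.1093  0.02  ]
tongs (370, 230) [0.3412 0.1063 0.02  ]
tongs (381, 245) [0.395  0.1147 0.02  ]
ram (233, 250) [ 0.3106 -0.2197  0.048 ]
mug (425, 195) [0.3337 0.2513 0.082 ]
blue (486, 202) [0.4161 0.3713 0.0945]
side board (398, 235) [ 0.5293 -0.1811  0.025 ]
side board (361, 331) [0.54  0.145 0.025]
side board (267, 317) [0.7306 0.1392 0.025 ]
side board (322, 228) [ 0.7084 -0.1788  0.025 ]
side stop top (438, 181) [ 0.4714 -0.4243  0.032 ]
side stop top (447, 181) [ 0.449  -0.4281  0.032 ]
side stop top (448, 209) [ 0.43   -0.2981  0.032 ]
side stop top (441, 210) [ 0.4458 -0.2909  0.032 ]
side stamp top (308, 378) [0.5798 0.3406 0.0945]
side stamp top (330, 373) [0.5475 0.3234 0.0945]
side stamp top (345, 398) [0.5103 0.3706 0.0945]
side stamp top (325, 405) [0.5374 0.3902 0.0945]
side foot (325, 438) [0.5472 0.3815 0.    ]
side foot (349, 430) [ 0.5121  0.3581 -0.    ]
```

```bash
cat >> h.py <<'E'
def plan(pos,yaw):
    """turn about tool z (done last) and shift in current tool axes; yaw (deg) of tool x, tool z down"""
    s=get_state(); R=np.array(s["ee_rot"]); y=np.radians(yaw)
    G=np.array([[np.cos(y),np.sin(y),0],[np.sin(y),-np.cos(y),0],[0,0,-1]])
    d=R.T@(np.array(pos)-s["tool_pos"])
    rv=cv2.Rodrigues(R.T@G)[0].ravel()
    print("t %.2f pos %s yaw %.2f"%(s["t"],np.round(s["tool_pos"],4),np.degrees(np.arctan2(R[1,0],R[0,0]))),"F",np.round(s["contact_force"],1),"op %.3f g %.1f"%(s["opening"],s["grasp_force"]))
    print(" shift(now axes)",np.round(d,4)," turn",np.round(rv,4)," shift(after turn)",np.round(G.T@(np.array(pos)-s["tool_pos"]),4))
E
python3 - <<'E'
from h import *
plan([.50,-.37,.20],88)
E
```

```text
t 0.10 pos [ 0.2281 -0.608   0.2089] yaw 20.56 F [0.5 0.3 0.3] op 0.999 g 0.0
 shift(now axes) [ 0.3382 -0.1274  0.0091]  turn [-1.5000e-03 -1.0000e-03 -1.1771e+00]  shift(after turn) [0.2474 0.2635 0.0089]
```

Call:
arm_command(increments="0 0 0 0.0338 -0.0127 0.0009 0;0 0 0 0.0338 -0.0127 0.0009 0;0 0 0 0.0338 -0.0127 0.0009 0;0 0 0 0.0338 -0.0127 0.0009 0;0 0 0 0.0338 -0.0127 0.0009 0;0 0 0 0.0338 -0.0127 0.0009 0;0 0 0 0.0338 -0.0127 0.0009 0;0 0 0 0.0338 -0.0127 0.0009 0;0 0 0 0.0338 -0.0127 0.0009 0;0 0 0 0.0338 -0.0127 0.0009 0")

```text
t: 0.93
tool_pos: [0.501, -0.3695, 0.2003]
ee_rot: [[0.936, 0.351, -0.001], [0.351, -0.936, 0.0], [-0.0, -0.001, -1.0]]
contact_force: [1.3, -0.5, -0.1]
opening: 1.003
grasp_force: 0.0
```

Call:
arm_command(increments="0 0 -0.1177 0 0 0 0;0 0 -0.1177 0 0 0 0;0 0 -0.1177 0 0 0 0;0 0 -0.1177 0 0 0 0;0 0 -0.1177 0 0 0 0;0 0 -0.1177 0 0 0 0;0 0 -0.1177 0 0 0 0;0 0 -0.1177 0 0 0 0;0 0 -0.1177 0 0 0 0;0 0 -0.1177 0 0 0 0;0 0 0 0 0 0 0")

```text
t: 1.85
tool_pos: [0.4997, -0.371, 0.2002]
ee_rot: [[0.032, 0.999, -0.001], [0.999, -0.032, 0.001], [0.001, -0.001, -1.0]]
contact_force: [0.6, 0.5, -0.1]
opening: 1.001
grasp_force: 0.0
```

```bash
python3 - <<'E'
from h import *
plan([.463,-.375,.1],88)
snap("wrist","c.png",None,1.5)
E
```

```text
t 1.85 pos [ 0.4997 -0.371   0.2002] yaw 88.14 F [ 0.6  0.5 -0.1] op 1.001 g 0.0
 shift(now axes) [-0.0053 -0.0365  0.1002]  turn [-0.0007 -0.0009  0.0025]  shift(after turn) [-0.0053 -0.0366  0.1002]
```

View pics/c.png

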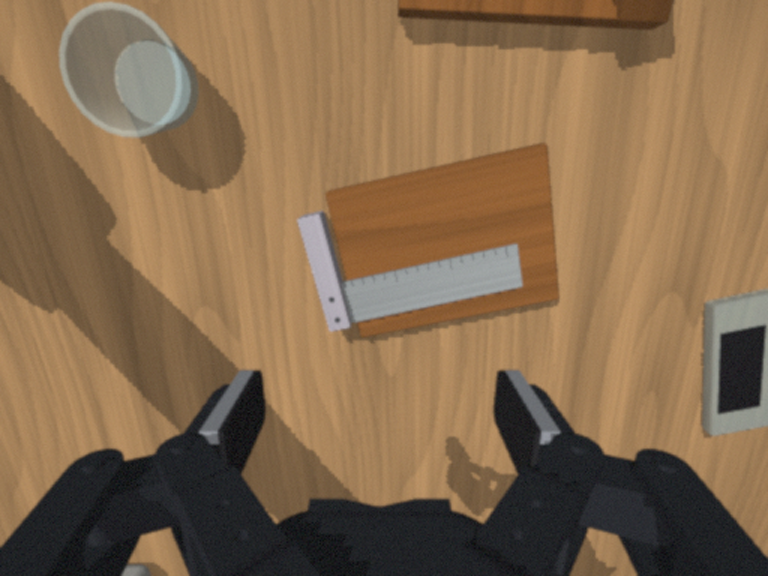

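The wrist view shows the square's stop top with corners at about (298,217), (322,211), (350,327) and (330,332). The blade runs right to (516,244) and (523,286), at 1.5x.

```bash
python3 - <<'E'
from h import *
np.set_printoptions(precision=4,suppress=True)
snap("wrist","d.png",(180,120,380,240),4)
snap("scene","e.png",(90,200,170,290),5)
for z,P in((.0285,[(298,217),(322,211),(350,327),(330,332)]),(.017,[(345,281),(517,244),(523,286),(354,322)])):
    for p in P: print(ray("wrist",p[0]/1.5,p[1]/1.5,z))
E
```

```text
[ 0.4335 -0.3327  0.0285]
[ 0.4539 -0.3286  0.0285]
[ 0.4706 -0.4335  0.0285]
[ 0.4521 -0.4377  0.0285]
[ 0.4678 -0.3931  0.017 ]
[ 0.6211 -0.3651  0.017 ]
[ 0.6292 -0.4041  0.017 ]
[ 0.4736 -0.4334  0.017 ]
```

View pics/d.png

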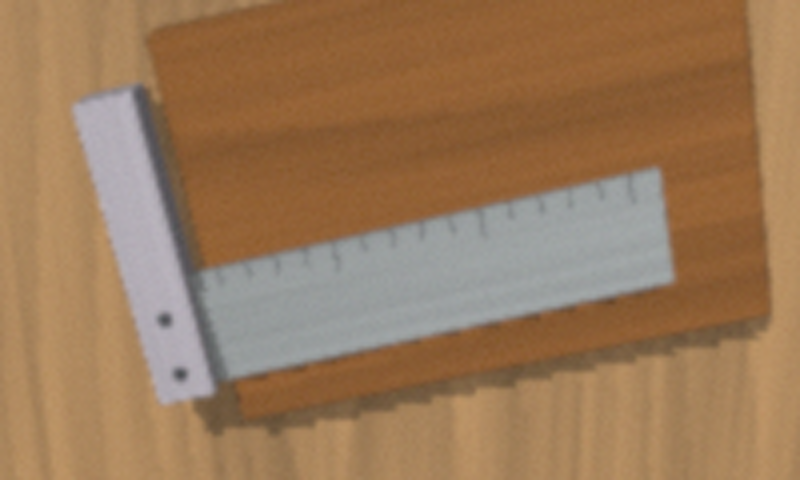

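Crop d shows the stop top with corners at (73,103), (135,86), (214,391) and (160,404) in 4x crop pixels. The blade end is at (659,167) and (674,281), and the crumbboard's top corners are at (150,35) and (769,312).

```bash
python3 - <<'E'
from h import *
np.set_printoptions(precision=4,suppress=True)
f=lambda p:(180+p[0]/4,120+p[1]/4)
W=lambda p,z:ray("wrist",*p,z)
A,B,C=f((150,37)),(364,96.3),f((769,312))
for z in(.01,.014,.018,.022,.026): print(z,"crumb 190:",np.linalg.norm(W(A,z)-W(B,z)),"140:",np.linalg.norm(W(B,z)-W(C,z)),"blade w40:",np.linalg.norm(W(f((659,167)),z+.003)-W(f((674,281)),z+.003)))
for z in(.0285,.0325):
    P=np.array([W(f(p),z) for p in((73,103),(135,86),(214,391),(160,404))]);print(P.mean(0),np.linalg.norm(P[0]-P[3]),np.linalg.norm(P[1]-P[2]),np.degrees([np.arctan2(-(P[0]-P[3])[0],(P[0]-P[3])[1]),np.arctan2(-(P[1]-P[2])[0],(P[1]-P[2])[1])]))
a=W(f((198,270)),.017);b=W(f((659,167)),.017);print(np.linalg.norm(b-a),np.degrees(np.arctan2(*(b-a)[1::-1])))
plan([.4525,-.383,.08],98+2)
E
```

```text
0.01 crumb 190: 0.1884960843169584 140: 0.1371049890053774 blade w40: 0.04086317145993875
0.014 crumb 190: 0.18637158357271633 140: 0.13555970676656215 blade w40: 0.040398684675583066
0.018 crumb 190: 0.1842470828284743 140: 0.13401442452774695 blade w40: 0.03993419789122743
0.022 crumb 190: 0.18212258208423235 140: 0.1324691422889316 blade w40: 0.039469711106871704
0.026 crumb 190: 0.17999808133999026 140: 0.1309238600501164 blade w40: 0.03900522432251607
[ 0.4521 -0.3835  0.0285] 0.10492332762839746 0.10511543670314678 [10.5924 10.0099]
[ 0.4527 -0.3824  0.0325] 0.10367572392990619 0.10386554870813547 [10.5924 10.0099]
0.15677868569735157 10.832666866158032
t 2.00 pos [ 0.4999 -0.371   0.2004] yaw 87.80 F [ 0.3 -0.4 -0.1] op 1.002 g 0.0
 shift(now axes) [-0.0138 -0.0469  0.1204]  turn [-0.0004 -0.0004 -0.2129]  shift(after turn) [-0.0035 -0.0488  0.1204]
```

Call:
arm_command(increments="0 0 -0.11 0 0 0 0;0 0 -0.11 0 0 0 0;0 0 0 -0.001 -0.0163 0.03 60;0 0 0 -0.001 -0.0163 0.03 100;0 0 0 -0.001 -0.0163 0.03 130;0 0 0 0 0 0.03 130;0 0 0 0 0 0 130")

```text
t: 2.58
tool_pos: [0.4476, -0.3812, 0.0755]
ee_rot: [[-0.18, 0.984, -0.009], [0.984, 0.18, 0.006], [0.007, -0.008, -1.0]]
contact_force: [-0.6, 0.6, -1.0]
opening: 0.491
grasp_force: 0.0
```

```bash
python3 - <<'E'
from h import *
plan([.4521,-.3835,.018],100.4)
E
```

```text
t 2.58 pos [ 0.4476 -0.3812  0.0755] yaw 100.39 F [-0.6  0.6 -1. ] op 0.491 g 0.0
 shift(now axes) [-0.0034  0.0044  0.0575]  turn [-0.0081 -0.0072 -0.0002]  shift(after turn) [-0.003   0.004   0.0575]
```

Call:
arm_command(increments="0 0 0 0 0 0 130;0 0 0 0 0 0 130")

```text
t: 2.75
tool_pos: [0.4546, -0.3831, 0.0822]
ee_rot: [[-0.184, 0.983, 0.003], [0.983, 0.184, -0.001], [-0.002, 0.002, -1.0]]
contact_force: [-0.3, -0.0, 0.1]
opening: 0.484
grasp_force: 0.0
```

```bash
python3 - <<'E'
from h import *
plan([.4521,-.3835,.018],100.4)
E
```

```text
t 2.75 pos [ 0.4546 -0.3831  0.0822] yaw 100.60 F [-0.3 -0.   0.1] op 0.484 g 0.0
 shift(now axes) [ 0.0002 -0.0027  0.0642]  turn [0.0023 0.0017 0.0035]  shift(after turn) [ 0.0001 -0.0025  0.0642]
```

Call:
arm_command(increments="0 0 0 0 -0.002 0.015 130;0 0 0 0 0 0.02 130;0 0 0 0 0 0.015 130;0 0 0 0 0 0.009 130;0 0 0 0 0 0.005 130;0 0 0 0 0 0 130;0 0 0 0 0 0 130")

```text
t: 3.33
tool_pos: [0.4517, -0.3837, 0.0178]
ee_rot: [[-0.184, 0.983, 0.002], [0.983, 0.184, -0.001], [-0.001, 0.001, -1.0]]
contact_force: [0.0, 0.4, 0.4]
opening: 0.493
grasp_force: 0.0
```

Call:
arm_command(increments="0 0 0 0 0 0 150;0 0 0 0 0 0 165;0 0 0 0 0 0 180;0 0 0 0 0 0 195;0 0 0 0 0 0 215;0 0 0 0 0 0 235;0 0 0 0 0 0 235;0 0 0 0 0 0 235", newtons=60)

```text
t: 4.0
tool_pos: [0.4507, -0.3833, 0.0167]
ee_rot: [[-0.184, 0.983, 0.0], [0.983, 0.184, 0.0], [0.0, 0.0, -1.0]]
contact_force: [-0.1, 0.9, 1.4]
opening: 0.074
grasp_force: 0.0
```

```bash
python3 - <<'E'
from h import *
a=get_image("side")[:,:,::-1][90:170,220:330];b=get_image("scene")[:,:,::-1][190:290,60:180]
r=lambda i,k:cv2.resize(i,None,fx=k,fy=k,interpolation=cv2.INTER_CUBIC)
cv2.imwrite("pics/f.png",np.hstack([cv2.resize(r(a,4),(440,320)),cv2.resize(r(b,3.2),(352,320))]))
E
```

```text
(no output)
```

View pics/f.png

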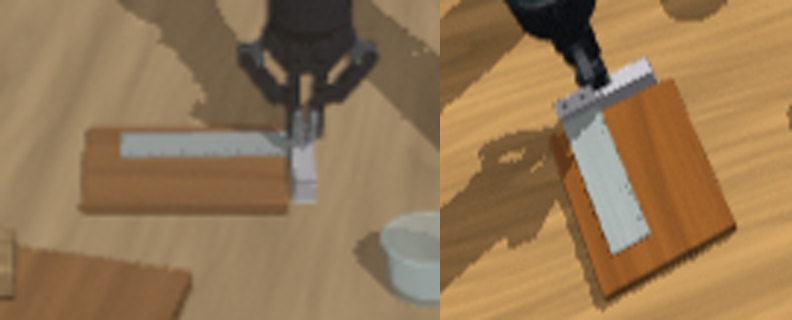

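The fingers look shut on or at the stop's top. I'll project the TCP to check.

```bash
python3 - <<'E'
from h import *
plan([.4521,-.3835,.018],100.4)
s=get_state()["tool_pos"]
print((proj("side",s)-[220,90])*4, (proj("scene",s)-[60,190])*np.array([352/120,3.2])+[440,0])
for z in(.0285,.0167):
  for p in ((.4521,-.3835),(.442,-.3835),(.462,-.3835)): print(z,p,(proj("side",[*p,z])-[220,90])*4, (proj("scene",[*p,z])-[60,190])*np.array([352/120,3.2])+[440,0])
E
```

```text
t 4.10 pos [ 0.4506 -0.3833  0.0167] yaw 100.59 F [-0.6  0.3  0.2] op 0.081 g 0.0
 shift(now axes) [-0.0004  0.0014 -0.0013]  turn [-0.     -0.0001  0.0034]  shift(after turn) [-0.0004  0.0014 -0.0013]
[303.52795486 160.70991665] [604.53465182  90.28340194]
0.0285 (0.4521, -0.3835) [302.46868867 149.56786646] [601.15508177  85.50960575]
0.0285 (0.442, -0.3835) [313.24855432 150.50496775] [599.86166499  77.39935961]
0.0285 (0.462, -0.3835) [291.92462851 148.65126391] [602.4350839   93.53573652]
0.0167 (0.4521, -0.3835) [302.00894879 160.44657056] [604.54874219  91.4894033 ]
0.0167 (0.442, -0.3835) [312.74015034 161.39107321] [603.25006022  83.41914774]
0.0167 (0.462, -0.3835) [291.51238903 159.52271981] [605.83385042  99.4753091 ]
```

```bash
python3 - <<'E'
from h import *
a=get_image("side")[:,:,::-1][105:150,275:320];b=get_image("scene")[:,:,::-1][190:235,90:135]
c=get_image("wrist")[:,:,::-1][130:330,160:360]
r=lambda i,k:cv2.resize(i,(300,300),interpolation=cv2.INTER_CUBIC)
w=np.zeros((300,300,3),np.uint8)
cv2.imwrite("pics/g.png",np.hstack([cv2.resize(a,(260,260),interpolation=cv2.INTER_CUBIC),cv2.resize(b,(260,260),interpolation=cv2.INTER_CUBIC),cv2.resize(c,(260,260),interpolation=cv2.INTER_CUBIC)]))
E
```

```text
(no output)
```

View pics/g.png

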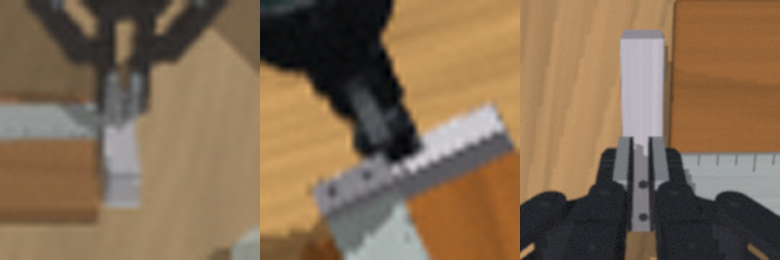

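Call:
arm_command(increments="0 0 0 0 0 0.001 235;0 0 0 0 0 0.001 235;0 0 0 0 0 0 235")

```text
t: 4.5
tool_pos: [0.4506, -0.3832, 0.0145]
ee_rot: [[-0.184, 0.983, -0.0], [0.983, 0.184, 0.0], [0.0, -0.0, -1.0]]
contact_force: [0.5, -1.2, 0.2]
opening: 0.078
grasp_force: 0.0
```

Call:
arm_command(increments="0 0 0 0 0 -0.015 235;0 0 0 0 0 -0.02 235;0 0 0 0 0 -0.015 235;0 0 0 0 0 0 235;0 0 0 0 0 0 235;0 0 0 0 0 0 235")

```text
t: 5.0
tool_pos: [0.4502, -0.3831, 0.0642]
ee_rot: [[-0.184, 0.983, -0.001], [0.983, 0.184, 0.001], [0.001, -0.001, -1.0]]
contact_force: [-0.5, 0.7, 0.3]
opening: 0.082
grasp_force: 0.0
```

```bash
python3 - <<'E'
from h import *
s=get_state();print(s["tool_pos"])
out=[]
for n in("side","scene","wrist"):
    im=get_image(n)[:,:,::-1].copy();q=proj(n,s["tool_pos"],s);h=30 if n!="wrist" else 90
    u,v=int(round(q[0])),int(round(q[1]));print(n,q)
    c=cv2.resize(im[v-h:v+h,u-h:u+h],(266,266),interpolation=cv2.INTER_CUBIC)
    p=((q-[u-h,v-h])+.5)*266/(2*h);cv2.circle(c,tuple(int(x) for x in p),3,(0,255,0),1);out.append(c)
cv2.imwrite("pics/i.png",np.hstack(out))
E
```

```text
[ 0.45016554 -0.38310746  0.06417286]
side [296.4800731  119.11648403]
scene [111.36221816 210.34056365]
wrist [253.60000108 231.97199139]
```

View pics/i.png

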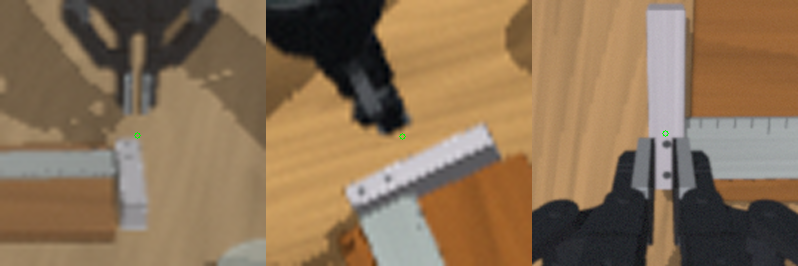

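The side and scene panels show the fingertips about 15–20 mm above the point the TCP reading projects to (green). So the fingers closed above the stop, and the square hasn't moved. I'll touch the stop's top with the shut fingers to get the true offset.

Call:
arm_command(increments="0 0 0 0 0 0.015 235;0 0 0 0 0 0.02 235;0 0 0 0 0 0.013 235;0 0 0 0 0 0.002 235;0 0 0 0 0 0.001 235;0 0 0 0 0 0.001 235;0 0 0 0 0 0 235;0 0 0 0 0 0 235")

```text
t: 5.82
tool_pos: [0.4512, -0.3837, 0.0135]
ee_rot: [[-0.184, 0.983, 0.001], [0.983, 0.184, -0.001], [-0.001, 0.001, -1.0]]
contact_force: [0.0, 0.8, 0.5]
opening: 0.077
grasp_force: 0.0
```

Call:
arm_command(increments="0 0 0 0 0 0.001 235;0 0 0 0 0 0.001 235;0 0 0 0 0 0 235")

```text
t: 6.07
tool_pos: [0.4507, -0.3834, 0.0109]
ee_rot: [[-0.184, 0.983, 0.0], [0.983, 0.184, -0.0], [-0.0, 0.0, -1.0]]
contact_force: [-0.1, 0.1, -0.3]
opening: 0.076
grasp_force: 0.0
```

Call:
arm_command(increments="0 0 0 0 0 0.001 235;0 0 0 0 0 0.001 235;0 0 0 0 0 0 235")

```text
t: 6.32
tool_pos: [0.4506, -0.3833, 0.0085]
ee_rot: [[-0.184, 0.983, -0.0], [0.983, 0.184, 0.0], [0.0, -0.0, -1.0]]
contact_force: [-0.0, -0.7, -0.0]
opening: 0.079
grasp_force: 0.0
```

Call:
arm_command(increments="0 0 0 0 0 0.001 235;0 0 0 0 0 0.001 235;0 0 0 0 0 0 235")

```text
t: 6.57
tool_pos: [0.4507, -0.3831, 0.0068]
ee_rot: [[-0.184, 0.983, -0.0], [0.983, 0.184, 0.0], [0.0, -0.0, -1.0]]
contact_force: [-0.2, 1.3, 3.3]
opening: 0.077
grasp_force: 2.0
```

Call:
arm_command(increments="0 0 0 0 0 0.001 235;0 0 0 0 0 0.001 235;0 0 0 0 0 0 235")

```text
t: 6.82
tool_pos: [0.4505, -0.3832, 0.0063]
ee_rot: [[-0.184, 0.983, -0.001], [0.983, 0.184, -0.0], [-0.0, -0.001, -1.0]]
contact_force: [-3.6, 4.0, 13.6]
opening: 0.077
grasp_force: 7.5
```

Call:
arm_command(increments="0 0 0 0 0 -0.01 235;0 0 0 0 0 -0.01 200;0 0 0 0.003 0.0015 0 160;0 0 0 0 0 0 130;0 0 0 0 0 0 130;0 0 0 0 0 0.008 130;0 0 0 0 0 0.012 130;0 0 0 0 0 0.006 130;0 0 0 0 0 0.003 130;0 0 0 0 0 0 130;0 0 0 0 0 0 130")

```text
t: 7.73
tool_pos: [0.4514, -0.3798, -0.0049]
ee_rot: [[-0.184, 0.983, -0.001], [0.983, 0.184, 0.001], [0.001, -0.001, -1.0]]
contact_force: [0.1, -0.2, -0.3]
opening: 0.488
grasp_force: 0.0
```

Call:
arm_command(increments="0 0 0 0 0 0 145;0 0 0 0 0 0 160;0 0 0 0 0 0 170;0 0 0 0 0 0 180;0 0 0 0 0 0 190;0 0 0 0 0 0 205;0 0 0 0 0 0 225;0 0 0 0 0 0 235;0 0 0 0 0 0 235", newtons=60)

```text
t: 8.48
tool_pos: [0.4516, -0.3801, -0.0039]
ee_rot: [[-0.184, 0.983, 0.0], [0.983, 0.184, -0.0], [-0.0, -0.0, -1.0]]
contact_force: [-1.5, 0.8, 4.9]
opening: 0.214
grasp_force: 58.8
```

```bash
python3 - <<'E'
from h import *
plan([.46,-.06,.15],86)
E
```

```text
t 8.48 pos [ 0.4516 -0.3801 -0.0039] yaw 100.60 F [-1.5  0.8  4.9] op 0.214 g 58.8
 shift(now axes) [ 0.3131  0.0672 -0.154 ]  turn [0.000e+00 2.000e-04 2.549e-01]  shift(after turn) [ 0.3199 -0.0139 -0.1539]
```

Call:
arm_command(increments="0 0 0 0 0 -0.004 235;0 0 0 0 0 -0.01 235;0 0 0 0 0 -0.02 235;0 0 0 0 0 -0.025 235;0 0 0 0 0 -0.03 235;0 0 0 0 0 -0.03 235;0 0 0 0 0 -0.025 235;0 0 0.05 0 0 -0.01 235;0 0 0.085 0 0 0 235;0 0 0.085 0 0 0 235;0 0 0.035 0 0 0 235;0 0 0 0 0 0 235", newtons=100)

```text
t: 9.48
tool_pos: [0.4511, -0.3798, 0.1499]
ee_rot: [[0.071, 0.997, -0.001], [0.997, -0.071, 0.0], [0.0, -0.001, -1.0]]
contact_force: [0.2, 0.0, -3.0]
opening: 0.197
grasp_force: 100.2
```

Call:
arm_command(increments="0 0 0 0.015 -0.0014 0 235;0 0 0 0.027 -0.0014 0 235;0 0 0 0.035 -0.0014 0 235;0 0 0 0.035 -0.0014 0 235;0 0 0 0.035 -0.0014 0 235;0 0 0 0.035 -0.0014 0 235;0 0 0 0.035 -0.0014 0 235;0 0 0 0.035 -0.0014 0 235;0 0 0 0.034 -0.0014 0 235;0 0 0 0.022 -0.0013 0 235;0 0 0 0.012 0 0 235;0 0 0 0 0 0 235")

```text
t: 10.48
tool_pos: [0.4603, -0.0559, 0.15]
ee_rot: [[0.062, 0.998, 0.0], [0.998, -0.062, 0.002], [0.002, 0.0, -1.0]]
contact_force: [1.2, -1.6, -2.0]
opening: 0.202
grasp_force: 100.2
```

Call:
arm_command(increments="0 0 0 0 0 0 235;0 0 0 0 0 0 235")

```text
t: 10.65
tool_pos: [0.46, -0.061, 0.1497]
ee_rot: [[0.071, 0.998, -0.0], [0.998, -0.071, -0.001], [-0.001, -0.0, -1.0]]
contact_force: [0.2, -0.3, -3.5]
opening: 0.197
grasp_force: 100.2
```

```bash
python3 - <<'E'
from h import *
plan([.46,-.06,.15],86)
snap("wrist","j.png",None,1.5)
print(get_state()["ee_rot"])
E
```

```text
t 10.65 pos [ 0.46   -0.061   0.1497] yaw 85.95 F [ 0.2 -0.3 -3.5] op 0.197 g 100.2
 shift(now axes) [ 0.001  -0.     -0.0003]  turn [-0.0002  0.0007 -0.0009]  shift(after turn) [ 0.001  -0.     -0.0003]
[[ 7.16227970e-02  9.97431739e-01 -3.17073570e-04]
 [ 9.97431576e-01 -7.16229862e-02 -6.32104223e-04]
 [-6.53190570e-04 -2.70986118e-04 -9.99999750e-01]]
```

View pics/j.png

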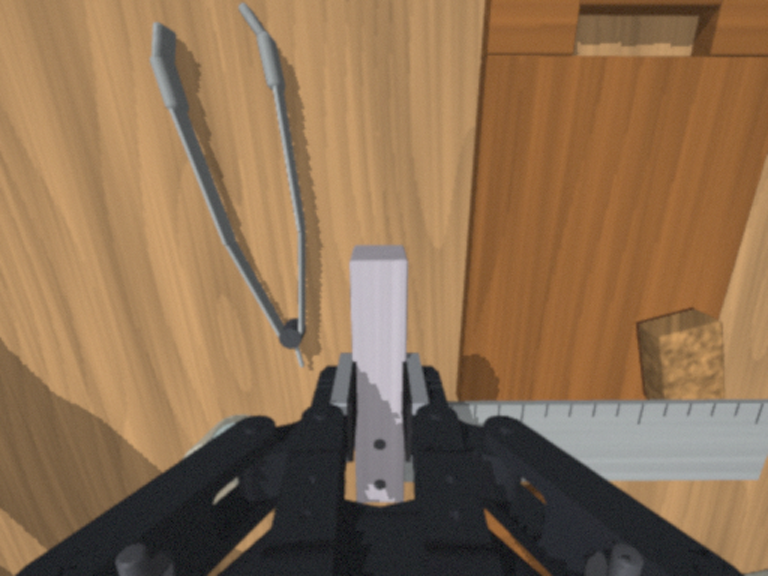

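The wrist view shows the tongs hinge near (290,333). The board's near edge runs from about (485,55) to (461,398), the blade is level at right with its inner edge on row ~402, and the sander is at (685,355). I'll take the edge from pixel profiles.

```bash
python3 - <<'E'
from h import *
im=cv2.imread("pics/raw_j.png")
g=im.astype(int)
for v in(20,60,120,180,240): print(v,[tuple(g[v-1:v+2,u].mean(0).astype(int)[[2,0]]) for u in range(302,330)])
i=cv2.imread("pics/raw_j.png")
s=get_state()
# blade inner edge, stop sides
for u in(330,400,480):
    col=g[255:280,u].sum(1);print("blade",u,list(col))
for v in(180,200,220): print("stop",v,list(g[v,228:278].sum(1)))
E
```

```text
20 [(np.int64(174), np.int64(95)), (np.int64(176), np.int64(96)), (np.int64(175), np.int64(96)), (np.int64(172), np.int64(94)), (np.int64(170), np.int64(94)), (np.int64(168), np.int64(91)), (np.int64(169), np.int64(92)), (np.int64(172), np.int64(93)), (np.int64(174), np.int64(95)), (np.int64(176), np.int64(95)), (np.int64(178), np.int64(97)), (np.int64(179), np.int64(98)), (np.int64(180), np.int64(98)), (np.int64(177), np.int64(95)), (np.int64(174), np.int64(95)), (np.int64(171), np.int64(93)), (np.int64(172), np.int64(93)), (np.int64(176), np.int64(95)), (np.int64(178), np.int64(95)), (np.int64(158), np.int64(81)), (np.int64(121), np.int64(57)), (np.int64(104), np.int64(42)), (np.int64(102), np.int64(40)), (np.int64(110), np.int64(42)), (np.int64(135), np.int64(51)), (np.int64(145), np.int64(54)), (np.int64(147), np.int64(55)), (np.int64(146), np.int64(56))]
60 [(np.int64(180), np.int64(97)), (np.int64(178), np.int64(97)), (np.int64(179), np.int64(98)), (np.int64(175), np.int64(97)), (np.int64(172), np.int64(93)), (np.int64(173), np.int64(93)), (np.int64(175), np.int64(95)), (np.int
[... 5999 characters left out ...]
nt64(429), np.int64(427), np.int64(450), np.int64(495), np.int64(553), np.int64(572), np.int64(578), np.int64(580), np.int64(570), np.int64(572), np.int64(571), np.int64(576), np.int64(580), np.int64(582), np.int64(580), np.int64(579), np.int64(581), np.int64(587), np.int64(582), np.int64(588), np.int64(596), np.int64(591), np.int64(584), np.int64(580), np.int64(579), np.int64(580), np.int64(579), np.int64(577), np.int64(567), np.int64(581), np.int64(585), np.int64(606), np.int64(601), np.int64(604), np.int64(592), np.int64(586), np.int64(569), np.int64(558), np.int64(548), np.int64(466), np.int64(405), np.int64(410), np.int64(413), np.int64(429), np.int64(425), np.int64(416), np.int64(402)]
```

```bash
python3 - <<'E'
from h import *
np.set_printoptions(precision=4,suppress=True)
for z in(.02,.026):
    P=np.array([ray("wrist",u,v,z) for u,v in((325.7,20),(322.6,60),(317.7,120),(313.3,180))]);k=np.polyfit(P[:,1],P[:,0],1)
    print(z,"edge x=%.4f+%.4f*y yaw %.2f"%(k[1],k[0],np.degrees(-np.arctan(k[0]))),P[:,0]-np.polyval(k,P[:,1]))
for z in(0,.006):
    P=np.array([ray("wrist",u,v,z) for u,v in((321.8,20),(318.9,60),(314.3,120),(310.1,180))]);k=np.polyfit(P[:,1],P[:,0],1)
    print(z,"lower edge x=%.4f+%.4f*y"%(k[1],k[0]))
zt=get_state()["tool_pos"][2]+.0324
for uv in((270.8,180),(270,220),(232.8,180),(234,220)): print("stop",ray("wrist",*uv,zt))
for uv in((327,268),(400,268.5),(480,268.5)): print("blade inner",ray("wrist",*uv,zt-.0115))
# hand-hole line in j: top band boundary (485,55)/1.5
print(ray("wrist",487/1.5,55/1.5,.02),ray("wrist",760/1.5,55/1.5,.02))
print("scene corners z .02", *[ray("scene",p[0]/1.5,p[1]/1.5,.02)[:2] for p in [(274,325),(415,294),(442,372),(292,411)]])
E
```

```text
0.02 edge x=0.5332+0.0755*y yaw -4.32 [ 0.      0.0001 -0.0002  0.0001]
0.026 edge x=0.5318+0.0755*y yaw -4.32 [ 0.      0.0001 -0.0002  0.0001]
0 lower edge x=0.5340+0.0750*y
0.006 lower edge x=0.5327+0.0750*y
stop [ 0.4718 -0.017   0.1821]
stop [ 0.4703 -0.0391  0.1821]
stop [ 0.4525 -0.0156  0.1821]
stop [ 0.451  -0.0377  0.1821]
blade inner [ 0.5045 -0.0792  0.1706]
blade inner [ 0.5498 -0.0828  0.1706]
blade inner [ 0.5996 -0.0864  0.1706]
[0.5394 0.0782 0.02  ] [0.7153 0.0656 0.02  ]
scene corners z .02 [ 0.5224 -0.1802] [0.5544 0.136 ] [0.7503 0.113 ] [ 0.7239 -0.1948]
```

```bash
python3 - <<'E'
from h import *
np.set_printoptions(precision=4,suppress=True)
for p in((638,322),(692,309),(722,322),(722,398),(648,398)): print("sander wrist",ray("wrist",p[0]/1.5,p[1]/1.5,.05)[:2])
for p in((292,381),(322,366),(332,380),(302,397)): print("sander scene",ray("scene",p[0]/1.5,p[1]/1.5,.05)[:2])
for p in((290,333),(303,365)): print("tongs",ray("wrist",p[0]/1.5,p[1]/1.5,.02)[:2])
plan([.511,-.0284,.03],85.7)
E
```

```text
sander wrist [ 0.6413 -0.1033]
sander wrist [ 0.6779 -0.096 ]
sander wrist [ 0.7009 -0.1076]
sander wrist [ 0.7133 -0.1711]
sander wrist [ 0.6571 -0.1671]
sander scene [ 0.6774 -0.1781]
sander scene [ 0.667  -0.1138]
sander scene [ 0.7027 -0.1044]
sander scene [ 0.7163 -0.1689]
tongs [ 0.3848 -0.1068]
tongs [ 0.3914 -0.1361]
t 10.70 pos [ 0.4599 -0.0613  0.1497] yaw 85.89 F [-0.3 -0.  -2.4] op 0.198 g 100.2
 shift(now axes) [0.0366 0.0486 0.1197]  turn [-0.0003  0.0007  0.0034]  shift(after turn) [0.0367 0.0485 0.1197]
```

Call:
arm_command(increments="0 0 0 0.01 0.01 0 235;0 0 0 0.0155 0.015 0.01 235;0 0 0 0.016 0.0135 0.02 235;0 0 0 0.01 0.0078 0.025 235;0 0 0 0.003 0.002 0.025 235;0 0 0 0 0 0.02 235;0 0 0 0 0 0.012 235;0 0 0 0 0 0.006 235;0 0 0 0 0 0.002 235;0 0 0 0 0 0 235;0 0 0 0 0 0 235")

```text
t: 11.62
tool_pos: [0.513, -0.0091, 0.0304]
ee_rot: [[0.071, 0.998, 0.002], [0.998, -0.071, 0.0], [0.0, 0.002, -1.0]]
contact_force: [1.2, -0.4, -2.5]
opening: 0.2
grasp_force: 100.2
```

Call:
arm_command(increments="0 0 0 0 0 0.008 235;0 0 0 0 0 0.007 235;0 0 0 0 0 0.003 235;0 0 0 0 0 0.002 235;0 0 0 0 0 0 235;0 0 0 0 0 0 235")

```text
t: 12.12
tool_pos: [0.5121, -0.0089, 0.0096]
ee_rot: [[0.07, 0.998, -0.0], [0.998, -0.07, -0.0], [-0.0, -0.0, -1.0]]
contact_force: [1.5, 0.1, -3.1]
opening: 0.2
grasp_force: 100.1
```

Next I'll go down in small steps until the blade touches.

Call:
arm_command(increments="0 0 0 0 0 0.002 235;0 0 0 0 0 0.001 235;0 0 0 0 0 0 235;0 0 0 0 0 0 235")

```text
t: 12.45
tool_pos: [0.5121, -0.0089, 0.0067]
ee_rot: [[0.07, 0.998, 0.0], [0.998, -0.07, -0.0], [-0.0, 0.0, -1.0]]
contact_force: [-0.7, 0.3, -3.1]
opening: 0.196
grasp_force: 100.2
```

Call:
arm_command(increments="0 0 0 0 0 0.001 235;0 0 0 0 0 0 235;0 0 0 0 0 0 235")

```text
t: 12.7
tool_pos: [0.5121, -0.009, 0.0057]
ee_rot: [[0.07, 0.998, 0.0], [0.998, -0.07, -0.0], [-0.0, 0.0, -1.0]]
contact_force: [1.1, 0.3, -2.2]
opening: 0.199
grasp_force: 100.2
```

Call:
arm_command(increments="0 0 0 0 0 0.001 235;0 0 0 0 0 0 235;0 0 0 0 0 0 235")

```text
t: 12.95
tool_pos: [0.5121, -0.0089, 0.0047]
ee_rot: [[0.07, 0.998, -0.0], [0.998, -0.07, -0.0], [-0.0, -0.0, -1.0]]
contact_force: [-0.2, -0.2, -2.5]
opening: 0.196
grasp_force: 100.2
```

Call:
arm_command(increments="0 0 0 0 0 0.001 235;0 0 0 0 0 0 235;0 0 0 0 0 0 235")

```text
t: 13.2
tool_pos: [0.5121, -0.0089, 0.0037]
ee_rot: [[0.07, 0.998, -0.0], [0.998, -0.07, -0.0], [-0.0, -0.0, -1.0]]
contact_force: [0.1, -0.0, -3.6]
opening: 0.201
grasp_force: 100.2
```

Call:
arm_command(increments="0 0 0 0 0 0.001 235;0 0 0 0 0 0 235;0 0 0 0 0 0 235")

```text
t: 13.45
tool_pos: [0.5122, -0.0089, 0.0027]
ee_rot: [[0.07, 0.998, 0.0], [0.998, -0.07, -0.0], [0.0, 0.0, -1.0]]
contact_force: [-0.5, -1.3, -1.8]
opening: 0.2
grasp_force: 100.2
```

Call:
arm_command(increments="0 0 0 0 0 0.0005 235;0 0 0 0 0 0 235;0 0 0 0 0 0 235")

```text
t: 13.7
tool_pos: [0.5123, -0.0089, 0.0024]
ee_rot: [[0.07, 0.998, 0.0], [0.998, -0.07, -0.0], [-0.0, 0.0, -1.0]]
contact_force: [-0.9, 0.6, -0.5]
opening: 0.197
grasp_force: 100.5
```

Call:
arm_command(increments="0 0 0 0 0.002 0 235;0 0 0 0 0.003 0 235;0 0 0 0 0.002 0 235;0 0 0 0 0 0 235;0 0 0 0 0 0 235")

```text
t: 14.12
tool_pos: [0.5194, -0.0096, 0.0023]
ee_rot: [[0.07, 0.998, 0.0], [0.998, -0.07, -0.0], [-0.0, 0.0, -1.0]]
contact_force: [-2.4, -0.6, 3.8]
opening: 0.197
grasp_force: 100.9
```

Call:
arm_command(increments="0 0 0 0 0.001 0 235;0 0 0 0 0 0 235;0 0 0 0 0 0 235")

```text
t: 14.37
tool_pos: [0.5196, -0.0096, 0.0022]
ee_rot: [[0.07, 0.998, -0.001], [0.998, -0.07, -0.0], [-0.0, -0.001, -1.0]]
contact_force: [-3.9, -0.8, 5.6]
opening: 0.198
grasp_force: 101.2
```

Call:
arm_command(increments="0 0 0 0 0.001 0 235;0 0 0 0 0 0 235;0 0 0 0 0 0 235")

```text
t: 14.62
tool_pos: [0.5206, -0.0096, 0.0022]
ee_rot: [[0.07, 0.998, -0.001], [0.998, -0.07, -0.0], [-0.0, -0.001, -1.0]]
contact_force: [-5.0, -0.2, 5.3]
opening: 0.195
grasp_force: 101.2
```

Call:
arm_command(increments="0 0 0 0 0.001 0 235;0 0 0 0 0 0 235;0 0 0 0 0 0 235")

```text
t: 14.87
tool_pos: [0.5216, -0.0097, 0.0022]
ee_rot: [[0.07, 0.998, -0.001], [0.998, -0.07, -0.0], [-0.0, -0.001, -1.0]]
contact_force: [-3.7, 0.7, 4.6]
opening: 0.203
grasp_force: 101.2
```

Call:
arm_command(increments="0 0 0 0 0.001 0 235;0 0 0 0 0 0 235;0 0 0 0 0 0 235")

```text
t: 15.12
tool_pos: [0.5225, -0.0098, 0.0022]
ee_rot: [[0.07, 0.998, -0.001], [0.998, -0.07, -0.0], [-0.0, -0.001, -1.0]]
contact_force: [-4.3, 0.4, 4.5]
opening: 0.2
grasp_force: 101.2
```

Call:
arm_command(increments="0 0 0 0 0.001 0 235;0 0 0 0 0 0 235;0 0 0 0 0 0 235")

```text
t: 15.37
tool_pos: [0.5225, -0.0097, 0.0022]
ee_rot: [[0.07, 0.998, -0.003], [0.998, -0.07, -0.0], [-0.0, -0.003, -1.0]]
contact_force: [-5.5, 0.7, 8.3]
opening: 0.198
grasp_force: 101.5
```

Call:
arm_command(increments="0 0 0 0 0.001 0 235;0 0 0 0 0 0 235;0 0 0 0 0 0 235")

```text
t: 15.62
tool_pos: [0.5226, -0.0097, 0.0022]
ee_rot: [[0.07, 0.998, -0.004], [0.998, -0.07, -0.0], [-0.001, -0.004, -1.0]]
contact_force: [-8.3, 1.0, 8.6]
opening: 0.198
grasp_force: 101.7
```

Call:
arm_command(increments="0 0 0 0 0.001 0 235;0 0 0 0 0 0 235;0 0 0 0 0 0 235")

```text
t: 15.87
tool_pos: [0.5226, -0.0097, 0.0022]
ee_rot: [[0.07, 0.998, -0.006], [0.998, -0.07, -0.0], [-0.001, -0.006, -1.0]]
contact_force: [-9.8, 1.0, 11.4]
opening: 0.198
grasp_force: 101.9
```

Call:
arm_command(increments="0 0 0 0 -0.001 0 235;0 0 0 0 -0.001 0 235;0 0 0 0 -0.0005 -0.0005 235;0 0 0 0 0 0 235;0 0 0 0 0 0 235", newtons=20)

```text
t: 16.28
tool_pos: [0.5226, -0.0097, 0.0023]
ee_rot: [[0.07, 0.998, -0.002], [0.998, -0.07, -0.0], [-0.0, -0.002, -1.0]]
contact_force: [-5.5, 0.5, 1.1]
opening: 0.197
grasp_force: 100.7
```

Call:
arm_command(increments="0 0 0 0 0 0 190;0 0 0 0 0 0 180;0 0 0 0 0 0 170;0 0 0 0 0 0 155;0 0 0 0 0 0 145;0 0 0 0 0 0 145")

```text
t: 16.78
tool_pos: [0.5244, -0.0097, 0.0029]
ee_rot: [[0.07, 0.998, 0.001], [0.998, -0.07, 0.0], [0.0, 0.001, -1.0]]
contact_force: [-0.3, 0.3, 0.1]
opening: 0.434
grasp_force: 0.0
```

Call:
arm_command(increments="0 0 0 0 0 -0.005 145;0 0 0 0 0 -0.01 145;0 0 0 0 0 -0.02 145;0 0 0 0 0 -0.03 145;0 0 0 0 0 -0.035 145;0 0 0 0 0 -0.03 145;0 0 0 0 0 -0.015 145;0 0 0 0 0 0 145;0 0 0 0 0 0 145")

```text
t: 17.53
tool_pos: [0.5243, -0.0098, 0.1493]
ee_rot: [[0.07, 0.998, 0.003], [0.998, -0.07, -0.0], [0.0, 0.003, -1.0]]
contact_force: [-0.3, -0.2, 0.2]
opening: 0.43
grasp_force: 0.0
```

```bash
python3 - <<'E'
from h import *
plan([.555,.345,.2],135)
snap("wrist","k.png",None,1.5)
np.save("k.npy",get_state()["tool_pos"])
E
```

```text
t 17.53 pos [ 0.5243 -0.0098  0.1493] yaw 85.98 F [-0.3 -0.2  0.2] op 0.430 g 0.0
 shift(now axes) [ 0.3561  0.0059 -0.0507]  turn [ 0.0029  0.0013 -0.8556]  shift(after turn) [ 0.2292  0.2726 -0.0507]
```

View pics/k.png

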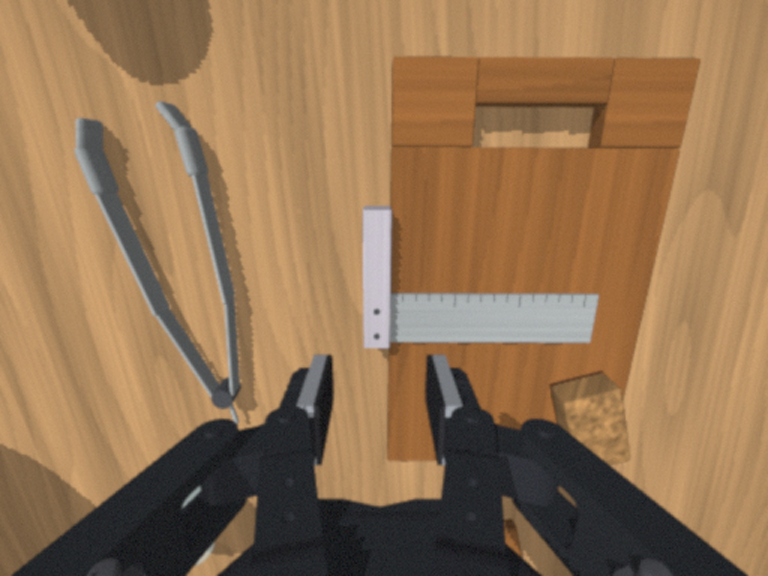

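The square lies flush: its stop is against the board edge at columns 363–391, rows 207–349, and the blade's inner edge is on row 294 from column 391 to 598. The sander was not touched.

```bash
python3 - <<'E'
from h import *
np.set_printoptions(precision=4,suppress=True)
g=cv2.imread("pics/raw_k.png").astype(int)[:,:,0]
P=[]
for u in range(268,392,6):
    c=g[188:204,u-1:u+2].mean(1);d=np.diff(c);i=d.argmax();P.append((u,188+i+.5+.0))
print(P)
P=np.array([ray("wrist",u,v,.023) for u,v in P]);k=np.polyfit(P[:,0],P[:,1],1);print("blade inner y=%.4f+%.4f x, deg %.2f"%(k[1],k[0],np.degrees(np.arctan(k[0]))),np.std(P[:,1]-np.polyval(k,P[:,0])))
for p in((391,208),(391,348),(363,208),(365,349)): print("stop",ray("wrist",p[0]/1.5,p[1]/1.5,.0345)[:2])
print("edge",[ray("wrist",p[0]/1.5,p[1]/1.5,.02)[:2] for p in((393,58),(388,460),(391,150))])
plan([.555,.345,.2],135)
E
```

```text
[(268, np.float64(195.5)), (274, np.float64(195.5)), (280, np.float64(195.5)), (286, np.float64(195.5)), (292, np.float64(195.5)), (298, np.float64(195.5)), (304, np.float64(195.5)), (310, np.float64(195.5)), (316, np.float64(195.5)), (322, np.float64(195.5)), (328, np.float64(195.5)), (334, np.float64(195.5)), (340, np.float64(195.5)), (346, np.float64(195.5)), (352, np.float64(195.5)), (358, np.float64(195.5)), (364, np.float64(195.5)), (370, np.float64(195.5)), (376, np.float64(195.5)), (382, np.float64(195.5)), (388, np.float64(195.5))]
blade inner y=0.0114+-0.0708 x, deg -4.05 7.861024829341716e-18
stop [0.5346 0.0389]
stop [ 0.5282 -0.0664]
stop [0.5155 0.0403]
stop [ 0.5082 -0.0659]
edge [array([0.542, 0.132]), array([ 0.5188, -0.1836]), array([0.5373, 0.0764])]
t 17.58 pos [ 0.5233 -0.0099  0.1481] yaw 85.98 F [-0.1  0.4 -0.8] op 0.437 g 0.0
 shift(now axes) [ 0.3563  0.0067 -0.052 ]  turn [ 0.0003  0.0004 -0.8556]  shift(after turn) [ 0.2286  0.2734 -0.0519]
```

Call:
arm_command(increments="0 0 0 0.015 0.0005 -0.01 100;0 0 0 0.025 0.0005 -0.015 60;0 0 0 0.035 0.0005 -0.015 0;0 0 0 0.035 0.0005 -0.01 0;0 0 0 0.038 0.0005 0 0;0 0 0 0.038 0.001 0 0;0 0 0 0.038 0.001 0 0;0 0 0 0.038 0.001 0 0;0 0 0 0.038 0.001 0 0;0 0 0 0.03 0 0 0;0 0 0 0.018 0 0 0;0 0 0 0.008 0 0 0")

```text
t: 18.58
tool_pos: [0.5528, 0.3489, 0.1956]
ee_rot: [[0.065, 0.998, -0.003], [0.998, -0.065, 0.001], [0.0, -0.003, -1.0]]
contact_force: [0.2, 1.2, -0.2]
opening: 0.999
grasp_force: 0.0
```

Call:
arm_command(increments="0 0 -0.1 0 0 0 0;0 0 -0.12 0 0 0 0;0 0 -0.12 0 0 0 0;0 0 -0.12 0 0 0 0;0 0 -0.12 0 0 0 0;0 0 -0.12 0 0 0 0;0 0 -0.12 0 0 0 0;0 0 0 0 0 0 0;0 0 0 0 0 0 0;0 0 0 0 0 0 0")

```text
t: 19.42
tool_pos: [0.555, 0.3439, 0.1971]
ee_rot: [[-0.679, 0.734, -0.001], [0.734, 0.679, -0.001], [-0.0, -0.001, -1.0]]
contact_force: [0.7, 0.4, -0.4]
opening: 0.998
grasp_force: 0.0
```

```bash
python3 - <<'E'
from h import *
plan([.552,.347,.2],133)
snap("wrist","l.png",None,1.5)
E
```

```text
t 19.42 pos [0.555  0.3439 0.1971] yaw 132.76 F [ 0.7  0.4 -0.4] op 0.998 g 0.0
 shift(now axes) [ 0.0043 -0.0001 -0.0029]  turn [-0.0014  0.0003 -0.0043]  shift(after turn) [ 0.0043 -0.     -0.0029]
```

View pics/l.png

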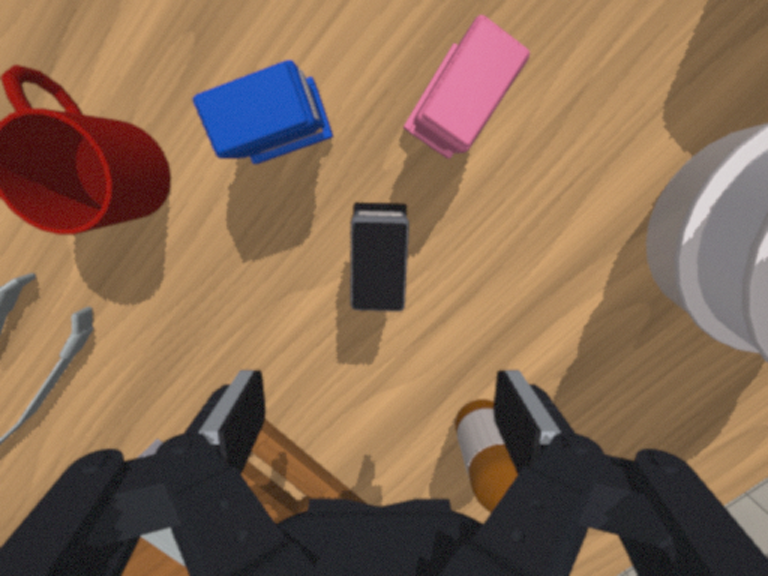

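The black stamp's cap top has corners at about (352,221), (408,220), (405,310) and (352,309), nearly aligned with the tool. The pink and blue stamps are clear of the fingers.

```bash
python3 - <<'E'
from h import *
np.set_printoptions(precision=4,suppress=True)
P=np.array([ray("wrist",u/1.5,v/1.5,.0945) for u,v in((352,221),(408,220),(405,310),(352,309))])
print(P[:,:2],np.linalg.norm(P-np.roll(P,-1,0),axis=1))
a=(P[0]+P[1]-P[2]-P[3])/2;print("yaw",np.degrees(np.arctan2(a[1],a[0])),"center",P.mean(0))
l=P[0]-P[3];r=P[1]-P[2];print(np.degrees(np.arctan2(l[1],l[0])),np.degrees(np.arctan2(r[1],r[0])))
F=np.array([ray("wrist",u/1.5,v/1.5,.085) for u,v in((353,205),(407,205))]);print("front strip",F[:,:2])
g=cv2.imread("pics/raw_l.png").astype(int).sum(2)
for v in(150,165,180,195): print(v,list(g[v,228:280]))
print("col",list(g[130:215,253]))
plan([*P.mean(0)[:2],.2],np.degrees(np.arctan2(a[1],a[0])))
E
```

```text
[[0.5123 0.3629]
 [0.5391 0.3886]
 [0.5819 0.3414]
 [0.5537 0.3163]] [0.0371 0.0637 0.0378 0.0623]
yaw 131.88556853639085 center [0.5467 0.3523 0.0945]
131.57697737682483 132.18734662265015
front strip [[0.5061 0.37  ]
 [0.533  0.3949]]
150 [np.int64(431), np.int64(426), np.int64(429), np.int64(427), np.int64(419), np.int64(363), np.int64(282), np.int64(198), np.int64(142), np.int64(108), np.int64(89), np.int64(97), np.int64(114), np.int64(103), np.int64(105), np.int64(108), np.int64(122), np.int64(115), np.int64(114), np.int64(112), np.int64(107), np.int64(103), np.int64(101), np.int64(114), np.int64(119), np.int64(119), np.int64(105), np.int64(120), np.int64(116), np.int64(123), np.int64(114), np.int64(112), np.int64(109), np.int64(121), np.int64(125), np.int64(107), np.int64(128), np.int64(104), np.int64(119), np.int64(113), np.int64(121), np.int64(118), np.int64(158), np.int64(245), np.int64(259), np.int64(294), np.int64(309), np.int64(325), np.int64(311), np.int64(319), np.int64(315), np.int64(317)]
165 [np.int64(421), np.int64(421), np.int64(418), np.int64(421), np.int64(415), 
[... 3043 characters left out ...]
118), np.int64(102), np.int64(114), np.int64(117), np.int64(116), np.int64(122), np.int64(115), np.int64(112), np.int64(101), np.int64(119), np.int64(115), np.int64(116), np.int64(110), np.int64(112), np.int64(104), np.int64(113), np.int64(123), np.int64(104), np.int64(115), np.int64(101), np.int64(114), np.int64(111), np.int64(111), np.int64(123), np.int64(123), np.int64(174), np.int64(242), np.int64(291), np.int64(305), np.int64(306), np.int64(301), np.int64(309), np.int64(307), np.int64(306)]
t 19.47 pos [0.555  0.3442 0.1973] yaw 132.80 F [ 0.4  0.5 -0.5] op 1.000 g 0.0
 shift(now axes) [ 0.0116 -0.0005 -0.0027]  turn [-0.001   0.0004  0.016 ]  shift(after turn) [ 0.0115 -0.0007 -0.0027]
```

Call:
arm_command(increments="0 0 0.016 0.008 0 0.01 0;0 0 0 0.0035 -0.0005 0.02 0;0 0 0 0 0 0.03 0;0 0 0 0 0 0.03 0;0 0 0 0 0 0.028 0;0 0 0 0 0 0.022 0;0 0 0 0 0 0.012 0;0 0 0 0 0 0.006 0;0 0 0 0 0 0.003 0;0 0 0 0 0 0 0;0 0 0 0 0 0 0")

```text
t: 20.38
tool_pos: [0.5476, 0.3538, 0.0381]
ee_rot: [[-0.67, 0.743, 0.002], [0.743, 0.67, 0.001], [-0.0, 0.002, -1.0]]
contact_force: [0.7, 0.1, 0.4]
opening: 1.0
grasp_force: 0.0
```

Call:
arm_command(increments="0 0 0 0 0 0 60;0 0 0 0 0 0 90;0 0 0 0 0 0 110;0 0 0 0 0 0 125;0 0 0 0 0 0 135;0 0 0 0 0 0 150;0 0 0 0 0 0 165;0 0 0 0 0 0 165", newtons=40)

```text
t: 21.05
tool_pos: [0.5469, 0.3529, 0.0371]
ee_rot: [[-0.67, 0.743, 0.0], [0.743, 0.67, -0.0], [-0.0, 0.0, -1.0]]
contact_force: [-1.4, -0.6, 4.5]
opening: 0.459
grasp_force: 41.8
```

Call:
arm_command(increments="0 0 0 0 0 -0.003 165;0 0 0 0 0 -0.006 165;0 0 0 0 0 -0.012 165;0 0 0 0 0 -0.02 165;0 0 0 0 0 -0.025 165;0 0 0 0 0 -0.025 165;0 0 0 0 0 -0.015 165;0 0 0 0 0 -0.006 165;0 0 0 0 0 0 165", newtons=60)

```text
t: 21.8
tool_pos: [0.5477, 0.354, 0.151]
ee_rot: [[-0.67, 0.743, 0.003], [0.743, 0.67, 0.002], [-0.0, 0.004, -1.0]]
contact_force: [0.5, -0.7, -1.2]
opening: 0.459
grasp_force: 63.5
```

```bash
python3 - <<'E'
from h import *
np.set_printoptions(precision=4,suppress=True)
print("oil",ray("scene",518/1.5,352/1.5,.0),ray("scene",532/1.5,319/1.5,.15))
print(get_state()["joint_pos"])
plan([.6084,0,.149],175.9)
E
```

```text
oil [0.7563 0.2898 0.    ] [0.7623 0.2792 0.15  ]
[-0.3567  0.7266 -0.4506  1.5651  0.3692  0.9314 -0.1954]
t 21.80 pos [0.5477 0.354  0.151 ] yaw 132.05 F [ 0.5 -0.7 -1.2] op 0.459 g 63.5
 shift(now axes) [-0.3035 -0.1921  0.0014]  turn [ 0.0035  0.0019 -0.7653]  shift(after turn) [-0.0858 -0.3487  0.002 ]
```

Call:
arm_command(increments="0 0 0 -0.0126 -0.008 0 165;0 0 0 -0.0253 -0.016 0 165;0 0 0 -0.0282 -0.0178 0 165;0 0 0 -0.0282 -0.0178 0 165;0 0 0 -0.0282 -0.0178 0 165;0 0 0 -0.0282 -0.0178 0 165;0 0 0 -0.0282 -0.0178 0 165;0 0 0 -0.0282 -0.0178 0 165;0 0 0 -0.0282 -0.0178 0 165;0 0 0 -0.0282 -0.0178 0 165;0 0 0 -0.0253 -0.016 0 165;0 0 0 -0.0147 -0.0097 0 165")

```text
t: 22.8
tool_pos: [0.6061, -0.008, 0.1466]
ee_rot: [[-0.666, 0.746, -0.004], [0.746, 0.666, -0.004], [-0.0, -0.005, -1.0]]
contact_force: [0.2, -0.5, -1.7]
opening: 0.462
grasp_force: 63.5
```

Call:
arm_command(increments="0 0 -0.06 0 0 0 165;0 0 -0.11 0 0 0 165;0 0 -0.11 0 0 0 165;0 0 -0.11 0 0 0 165;0 0 -0.11 0 0 0 165;0 0 -0.11 0 0 0 165;0 0 -0.1 0 0 0 165;0 0 -0.055 0 0 0 165;0 0 0 0 0 0 165;0 0 0 0 0 0 165;0 0 0 0 0 0 165")

```text
t: 23.72
tool_pos: [0.6067, -0.0018, 0.1478]
ee_rot: [[-0.997, 0.074, -0.002], [0.074, 0.997, -0.0], [0.002, -0.001, -1.0]]
contact_force: [-0.1, 0.7, -0.6]
opening: 0.455
grasp_force: 63.6
```

```bash
python3 - <<'E'
from h import *
plan([.6084,0,.07],175.9)
snap("wrist","m.png");snap("scene","n.png")
s=get_state();print(s["joint_pos"].round(3))
E
```

```text
t 23.72 pos [ 0.6067 -0.0018  0.1478] yaw 175.77 F [-0.1  0.7 -0.6] op 0.455 g 63.6
 shift(now axes) [-0.0017  0.002   0.0778]  turn [-0.0005 -0.0017 -0.0023]  shift(after turn) [-0.0016  0.0019  0.0778]
[ 0.366  0.723 -0.686  1.691  0.551  0.93   0.961]
```

Call:
arm_command(increments="0 0 0 -0.0015 0.004 0.01 165;0 0 0 0 0 0.02 165;0 0 0 0 0 0.022 165;0 0 0 0 0 0.018 165;0 0 0 0 0 0.01 165;0 0 0 0 0 0.005 165;0 0 0 0 0 0.003 165;0 0 0 0 0 0 165;0 0 0 0 0 0 165;0 0 0 0 0 0 165")

```text
t: 24.65
tool_pos: [0.6101, 0.0031, 0.0617]
ee_rot: [[-0.997, 0.072, 0.002], [0.072, 0.997, 0.0], [-0.002, 0.0, -1.0]]
contact_force: [0.2, 0.0, -1.2]
opening: 0.46
grasp_force: 63.6
```

```bash
python3 - <<'E'
from h import *
np.set_printoptions(precision=4,suppress=True)
plan([.6084,-.008,.0571],175.9)
s=get_state();snap("wrist","o.png")
g=cv2.imread("pics/raw_o.png").astype(int)
for nm,X in(("corner",(.531,-.0262,.023)),("blade in front",(.56,.0114-.0708*.56,.023)),("blade far",(.69,-.0375,.023)),("foot near R",None),):
    if X: print(nm,proj("wrist",X,s).round(1))
for dx in(-.035,.035):
  for dy in(-.023,.023):
    R=s["ee_rot"];p=s["tool_pos"]+R@np.array([-dx,dy,.0371]);print("foot corner",p,proj("wrist",p,s).round(1))
c=lambda p:"".join("W" if min(p)>115 and max(p)-min(p)<45 else "k" if max(p)<75 else "o" if p[2]-p[0]>40 else "." for _ in[0])
for v in range(150,384,6): print(v,"".join(c(g[v,u]) for u in range(100,420,3)))
E
```

```text
t 24.65 pos [0.6101 0.0031 0.0617] yaw 175.88 F [ 0.2  0.  -1.2] op 0.460 g 63.6
 shift(now axes) [ 0.0009 -0.0112  0.0046]  turn [ 0.0003  0.0019 -0.0004]  shift(after turn) [ 0.0009 -0.0112  0.0046]
corner [205.2 113.7]
blade in front [207.4 153.6]
blade far [215.2 295.5]
foot corner [ 0.5736 -0.0173  0.0245] [223.3 170.4]
foot corner [0.5769 0.0286 0.0246] [283.  170.4]
foot corner [ 0.6434 -0.0224  0.0247] [226.2 250.6]
foot corner [0.6467 0.0235 0.0247] [280.1 250.6]
150 ooooooooooooooooooWWWWWWWWWWWWWWWWWWooooooooooooooooooooooooooooooooooooooooooooooooooooooooooooooooooooooo
156 ooooooooooooooooooWWWWWWWWWWWWWWWWWWooooooooooooooooooooooooooooooooooooooooooooooooooooooooooooooooooooooo
162 oooooooooooooooooooWWWWWWWWWWWWWWWWWooooooooooooooooooooooooooooooooooooooooooooooooooooooooooooooooooooooo
168 oooooooooooooooooooWWWWWWWWWWWWWWWWWooooooooooooooooooooooooooooooooooooooooooooooooooooooooooooooooooooooo
174 oooooooooooooooooooWWWWWWWWWWWWWWWWWWooookkkkkkkkkkkkkkkkkkkkoooooooooooooooooooooooooooooooooooooooooooooo
180 oooooooooooooooooooWWWWWWWWWWWWWWWWWWooookkkkkkkkkkkkkkkkkk
[... 3044 characters left out ...]
oooookkkkkkkkkkkkkkkkkkkkkkk
348 kkkkkkkkkkkkkkkkkoooooo.kkkkkkkkkkkkkkkkkkkkkkkkkkkkkkkkkkkkkkkkkkkkkkkkkkkkkkkoooooo.kkkkkkkkkkkkkkkkkkkkk
354 kkkkkkkkkkkkkkk.oooooookkkkkkkkkkkkkkkkkkkkkkkkkkkkkkkkkkkkkkkkkkkkkkkkkkkkkkkkooooooookkkkkkkkkkkkkkkkkkkk
360 kkkkkkkkkkkkkkoooooooookkkkkkkkkkkkkkkkkkkkkkkkkkkkkkkkkkkkkkkkkkkkkkkkkkkkkkkkooooooooookkkkkkkkkkkkkkkkkk
366 kkkkkkkkkkkkooooooooookkkkkkkkkkkkkkkkkkkkkkkkkkkkkkkkkkkkkkkkkkkkkkkkkkkkkkkkkkkooooooooo.kkkkkkkkkkkkkkkk
372 kkkkkkkkkkkoooooooookkkkkkkkkkkkkkkkkkkkkkkkkkkkkkkkkkkkkkkkkkkkkkkkkkkkkkkkkkkkkkkoooooooookkkkkkkkkkkkkkk
378 kkkkkkkkkoooooooo.kkkkkkkkkkkkkkkkkkkkkkkkkkkkkkkkkkkkkkkkkkkkkkkkkkkkkkkkkkkkkkkkkkkoooooooookkkkkkkkkkkkk
```

```bash
cat > gap.py <<'E'
from h import *
np.set_printoptions(precision=4,suppress=True)
s=get_state();im=get_image("wrist")
g=im.astype(float).sum(2);bl=im[:,:,2].astype(float)
def first(row,lo,hi,sgn,a):
    d=sgn*np.diff(a[row-1:row+2,lo:hi].mean(0)); i=int(d.argmax())
    w=d[max(i-2,0):i+3].clip(0);return lo+max(i-2,0)+(w*np.arange(len(w))).sum()/w.sum()+.5
for r in(145,152,160,168): 
    u=first(r,190,222,-1,bl);X=ray("wrist",u,r,.023,s);print("blade",r,round(u,2),X[:2],"dev mm",1000*(X[1]-(.0114-.0708*X[0])))
R=s["ee_rot"];p0=s["tool_pos"]
for h in (0,.014):
    p=p0+R@np.array([.035,-.023,.0371-h]);print("pred L",h,proj("wrist",p,s),"R",proj("wrist",p0+R@np.array([.035,.023,.0371-h]),s))
for r in range(170,200,4): print("foot",r,round(first(r,205,240,-1,g),2),round(first(r,265,300,1,g),2))
n=np.array([.0708,1])/np.hypot(.0708,1);print("stamp centre to blade line mm",1000*((p0[1]-(.0114-.0708*p0[0]))*n[1]),p0, s["contact_force"].round(1),s["ft_torque"].round(2))
E
python3 gap.py
```

```text
blade 145 206.73 [ 0.5534 -0.028 ] dev mm -0.2447780109443541
blade 152 207.08 [ 0.5587 -0.0284] dev mm -0.2771841291146042
blade 160 207.53 [ 0.5648 -0.0289] dev mm -0.2735175948146117
blade 168 207.9 [ 0.571  -0.0294] dev mm -0.3341904935867147
pred L 0 [223.3473 170.4426] R [282.9999 170.4256]
pred L 0.014 [221.3431 174.8596] R [285.1057 174.8411]
foot 170 207.74 279.95
foot 174 207.96 282.33
foot 178 208.37 283.79
foot 182 208.05 283.7
foot 186 207.26 283.28
foot 190 207.26 283.18
foot 194 208.95 283.17
foot 198 209.24 284.52
stamp centre to blade line mm 34.6724333749759 [0.61   0.003  0.0617] [ 0.5 -0.2 -1.9] [-0.01  0.    0.02]
```

Call:
arm_command(increments="0 0 0 0 -0.003 0.001 165;0 0 0 0 -0.004 0.001 165;0 0 0 0 -0.003 0.0015 165;0 0 0 0 0 0 165;0 0 0 0 0 0 165;0 0 0 0 0 0 165")

```text
t: 25.25
tool_pos: [0.6086, -0.0075, 0.0572]
ee_rot: [[-0.997, 0.072, 0.0], [0.072, 0.997, -0.0], [-0.0, -0.0, -1.0]]
contact_force: [-0.5, -1.1, -0.1]
opening: 0.456
grasp_force: 63.6
```

```bash
sed -i 's/first(r,205,240,-1,g)/first(r,212,232,-1,g)/' gap.py; python3 gap.py; python3 - <<'E'
from h import *
g=cv2.cvtColor(get_image("wrist"),cv2.COLOR_RGB2GRAY)
for r in (168,172,176,180,184): print(r,list(map(int,g[r,196:230])))
E
```

```text
blade 145 219.8 [ 0.5521 -0.0281] dev mm -0.42615236792819744
blade 152 219.91 [ 0.5573 -0.0286] dev mm -0.5595704795097988
blade 160 220.01 [ 0.5632 -0.0292] dev mm -0.7212317196992404
blade 168 220.1 [ 0.5693 -0.0298] dev mm -0.9054217614769128
pred L 0 [223.3473 170.4434] R [283.0001 170.4265]
pred L 0.014 [221.343  174.8606] R [285.1059 174.8421]
foot 170 220.73 280.68
foot 174 221.1 282.25
foot 178 220.82 283.78
foot 182 220.87 283.7
foot 186 221.18 283.35
foot 190 221.22 283.22
foot 194 221.14 283.1
foot 198 219.91 284.89
stamp centre to blade line mm 24.13618760988588 [ 0.6086 -0.0075  0.0572] [-0.5 -1.1 -0.1] [-0.12 -0.06  0.01]
168 [207, 208, 211, 209, 210, 206, 206, 206, 209, 213, 212, 211, 210, 211, 211, 213, 211, 211, 211, 207, 208, 206, 209, 203, 188, 153, 134, 133, 135, 135, 135, 135, 134, 136]
172 [209, 208, 211, 210, 210, 209, 207, 206, 209, 213, 213, 212, 212, 212, 213, 214, 215, 213, 210, 210, 208, 208, 208, 202, 186, 153, 131, 102, 80, 76, 74, 77, 77, 83]
176 [210, 210, 210, 212, 210, 207, 207, 206, 211, 213, 214, 213, 214, 212, 213, 213, 214, 213, 212, 209, 205, 196, 181, 183, 158, 99, 54, 45, 41, 40, 40, 43, 40, 36]
180 [209, 208, 211, 214, 213, 211, 209, 209, 210, 212, 214, 214, 212, 213, 209, 197, 169, 150, 149, 152, 148, 147, 147, 147, 134, 90, 52, 45, 47, 48, 47, 46, 43, 39]
184 [211, 211, 212, 212, 212, 211, 210, 206, 211, 214, 215, 214, 207, 202, 204, 195, 162, 145, 145, 143, 141, 140, 142, 143, 131, 91, 51, 52, 42, 42, 41, 40, 34, 34]
```

```bash
cat > ang.py <<'E'
from gap import *
for nm,lo,hi,sg,off,rows in(("outer",145,190,1,-.04,range(122,232,10)),("inner",200,235,-1,0,range(122,170,6))):
    P=np.array([ray("wrist",first(r,lo,hi,sg,bl),r,.023,s)[:2] for r in rows]);k=np.polyfit(P[:,0],P[:,1],1)
    print(nm,"deg %.2f y(.5686) %.4f res mm"%(np.degrees(np.arctan(k[0])),np.polyval(k,.5686)),(1000*(P[:,1]-np.polyval(k,P[:,0]))).round(2))
P=np.array([ray("wrist",first(c,0,0,1,bl) if 0 else 0,0,.02,s)[:2] for c in()])
E
python3 ang.py | tail -2
python3 - <<'E'
from h import *
import numpy as np
# same on the standoff picture o.png
s=get_state();im=cv2.imread("pics/raw_o.png")[:,:,::-1]
bl=im[:,:,2].astype(float)
s=dict(s);s["tool_pos"]=np.array([.6101,.0031,.0617])
def first(row,lo,hi,sgn,a):
    d=sgn*np.diff(a[row-1:row+2,lo:hi].mean(0)); i=int(d.argmax());w=d[max(i-2,0):i+3].clip(0);return lo+max(i-2,0)+(w*np.arange(len(w))).sum()/w.sum()+.5
for nm,lo,hi,sg,rows in(("outer",130,180,1,range(122,232,10)),("inner",190,222,-1,range(122,170,6))):
    P=np.array([ray("wrist",first(r,lo,hi,sg,bl),r,.023,s)[:2] for r in rows]);k=np.polyfit(P[:,0],P[:,1],1)
    print("before",nm,"deg %.2f y(.5686) %.4f"%(np.degrees(np.arctan(k[0])),np.polyval(k,.5686)),(1000*(P[:,1]-np.polyval(k,P[:,0]))).round(2))
E
```

```text
outer deg -4.29 y(.5686) -0.0699 res mm [-0.13  0.1   0.02  0.01  0.02  0.04  0.01 -0.02 -0.05  0.01  0.  ]
inner deg -4.35 y(.5686) -0.0292 res mm [-0.02  0.02 -0.    0.03 -0.02 -0.01  0.01 -0.  ]
before outer deg -4.34 y(.5686) -0.0699 [ 0.16 -0.05 -0.08 -0.1  -0.    0.04  0.03 -0.05  0.05 -0.03  0.04]
before inner deg -4.43 y(.5686) -0.0292 [ 0.04 -0.01 -0.02 -0.01 -0.03 -0.02  0.01  0.03]
```

Call:
arm_command(increments="0 0 0 0 -0.0005 0 165;0 0 0 0 -0.0005 0 165;0 0 0 0 0 0 165;0 0 0 0 0 0 165;0 0 0 0 0 0.0005 175;0 0 0 0 0 0 175", newtons=100)

```text
t: 25.9
tool_pos: [0.6087, -0.0075, 0.0573]
ee_rot: [[-0.997, 0.071, 0.001], [0.071, 0.997, 0.001], [-0.001, 0.001, -1.0]]
contact_force: [-1.3, 1.0, 5.6]
opening: 0.452
grasp_force: 101.5
```

```bash
python3 ang.py|tail -3
```

```text
stamp centre to blade line mm 24.180103370615374 [ 0.6087 -0.0075  0.0573] [-1.3  1.   5.6] [ 0.39  0.33 -0.04]
outer deg -4.35 y(.5686) -0.0699 res mm [-0.15  0.11  0.07 -0.05  0.    0.02  0.04 -0.03  0.01  0.   -0.03]
inner deg -4.20 y(.5686) -0.0292 res mm [-0.04 -0.01  0.04  0.    0.03  0.03  0.01 -0.06]
```

Call:
arm_command(increments="0 0 0 0 0 -0.0015 175;0 0 0 0 0 -0.0015 175;0 0 0 0 0 0 175;0 0 0 0 0 0 175;0 0 0 0 0 0 175")

```text
t: 26.37
tool_pos: [0.6083, -0.0083, 0.0595]
ee_rot: [[-0.997, 0.072, -0.0], [0.072, 0.997, -0.0], [0.0, -0.0, -1.0]]
contact_force: [0.7, 0.6, -0.5]
opening: 0.453
grasp_force: 100.6
```

```bash
python3 ang.py|tail -12
```

```text
pred L 0.014 [221.3428 174.8608] R [285.1058 174.8423]
foot 170 222.21 271.33
foot 174 222.34 282.41
foot 178 220.92 283.83
foot 182 220.86 283.67
foot 186 221.22 283.26
foot 190 221.23 283.24
foot 194 221.25 283.05
foot 198 219.81 283.98
stamp centre to blade line mm 23.316455082109606 [ 0.6083 -0.0083  0.0595] [ 0.7  0.6 -0.5] [ 0.03 -0.02  0.01]
outer deg -4.42 y(.5686) -0.0699 res mm [-0.13  0.05  0.03  0.03  0.01  0.06  0.07 -0.07  0.01 -0.09  0.03]
inner deg -4.55 y(.5686) -0.0293 res mm [-0.07  0.07 -0.03 -0.01  0.06  0.04  0.   -0.06]
```

Call:
arm_command(increments="0 0 0 0 0 0.001 175;0 0 0 0 0 0.0015 175;0 0 0 0 0 0 175;0 0 0 0 0 0 175;0 0 0 0 0 0 175;0 0 0 0 0 0 175")

```text
t: 26.92
tool_pos: [0.6085, -0.0083, 0.0574]
ee_rot: [[-0.997, 0.072, 0.0], [0.072, 0.997, -0.0], [-0.0, -0.0, -1.0]]
contact_force: [-0.3, -0.3, 1.8]
opening: 0.454
grasp_force: 100.7
```

Call:
arm_command(increments="0 0 0 0 0 0.001 175;0 0 0 0 0 0.001 175;0 0 0 0 0 0.001 175;0 0 0 0 0 0.001 175;0 0 0 0 0 0 175;0 0 0 0 0 0 175")

```text
t: 27.42
tool_pos: [0.6086, -0.0082, 0.0539]
ee_rot: [[-0.997, 0.072, 0.0], [0.072, 0.997, -0.001], [-0.0, -0.001, -1.0]]
contact_force: [-1.9, -1.5, 7.5]
opening: 0.46
grasp_force: 101.4
```

```bash
python3 ang.py|tail -5
```

```text
foot 194 220.87 283.64
foot 198 219.5 284.58
stamp centre to blade line mm 23.401855939954505 [ 0.6086 -0.0082  0.0539] [-1.9 -1.5  7.5] [-0.16  0.41  0.05]
outer deg -4.39 y(.5686) -0.0699 res mm [-0.11  0.04  0.02  0.    0.03  0.07  0.07 -0.06 -0.01 -0.09  0.04]
inner deg -4.28 y(.5686) -0.0292 res mm [-0.05  0.1  -0.03 -0.02 -0.01 -0.02  0.09 -0.05]
```

Call:
arm_command(increments="0 0 0 0 0 0.0012 175;0 0 0 0 0 0.0012 175;0 0 0 0 0 0.0012 175;0 0 0 0 0 0.0012 175;0 0 0 0 0 0.0012 175;0 0 0 0 0 0.0012 175;0 0 0 0 0 0.0012 175;0 0 0 0 0 0.0012 175;0 0 0 0 0 0.0012 175;0 0 0 0 0 0.0012 175;0 0 0 0 0 0 175;0 0 0 0 0 0 175")

```text
t: 28.47
tool_pos: [0.6086, -0.0083, 0.0426]
ee_rot: [[-0.997, 0.072, 0.001], [0.072, 0.997, -0.001], [-0.001, -0.001, -1.0]]
contact_force: [-2.4, -1.0, 12.5]
opening: 0.453
grasp_force: 102.4
```

Call:
arm_command(increments="0 0 0 0 0 0.001 175;0 0 0 0 0 0.001 175;0 0 0 0 0 0.001 175;0 0 0 0 0 0 175;0 0 0 0 0 0 175")

```text
t: 28.88
tool_pos: [0.6086, -0.0083, 0.0398]
ee_rot: [[-0.997, 0.072, 0.001], [0.072, 0.997, -0.001], [-0.001, -0.001, -1.0]]
contact_force: [-3.9, -2.4, 13.1]
opening: 0.454
grasp_force: 102.5
```

Now to find the end stop, where the force should climb faster.

Call:
arm_command(increments="0 0 0 0 0 0.001 175;0 0 0 0 0 0.0005 175;0 0 0 0 0 0 175;0 0 0 0 0 0 175")

```text
t: 29.22
tool_pos: [0.6087, -0.0083, 0.0392]
ee_rot: [[-0.997, 0.072, 0.001], [0.072, 0.997, -0.002], [-0.001, -0.002, -1.0]]
contact_force: [-6.3, -2.1, 20.8]
opening: 0.454
grasp_force: 103.5
```

Call:
arm_command(increments="0 0 0 0 0 0.001 175;0 0 0 0 0 0 175;0 0 0 0 0 0 175")

```text
t: 29.47
tool_pos: [0.6087, -0.0084, 0.0392]
ee_rot: [[-0.997, 0.072, 0.001], [0.072, 0.997, -0.002], [-0.001, -0.002, -1.0]]
contact_force: [-7.7, -2.2, 26.9]
opening: 0.453
grasp_force: 104.3
```

```bash
python3 ang.py|tail -5
```

```text
foot 194 218.25 286.41
foot 198 218.05 286.53
stamp centre to blade line mm 23.27102382602194 [ 0.6087 -0.0084  0.0392] [-7.7 -2.2 26.9] [-0.23  1.8   0.06]
outer deg -4.35 y(.5686) -0.0699 res mm [-0.06  0.07  0.04 -0.05  0.   -0.03  0.04  0.03 -0.01  0.   -0.01]
inner deg -4.36 y(.5686) -0.0293 res mm [-0.02  0.07  0.01 -0.06 -0.01 -0.03  0.02  0.02]
```

The handle is on its end stop after 18 mm of travel with about 27 N of push, and the blade hasn't moved. I'm handing in.

```bash
python3 -c "
from cell import *
print(close_job())"
```

```text
the job is handed in; nothing more can be done
None
```

The job is handed in at about 30 s with no verdict returned: by my measurements the square lies flush against the board's near edge and let go, and the stamp is against its blade, held fully pressed at about 27 N.

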